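# Lock a display hub onto its stall foot

## Robot

A 6-joint arm with a two-finger parallel gripper is mounted at the origin on the work surface. World frame = base frame: x ahead of the robot, y to its left, z up, the work surface at z = 0. Lengths are in m, angles in rad, forces in N, time in s.
With the tool pointing down it reaches from about 0.25 to 0.725 m from the base axis. Payload 4 kg.
Tool frame: the origin (TCP) lies at the very end of the fingers, on their centre line; the grasp point (between the pads) lies 19 mm behind it; x points along the fingers, z is the direction in which the jaws open and shut, and the axes are right-handed (so a half turn about x gives the same grasp; the last joint's range is limited). The gripper opens to 85 mm and grips with 20 to 120 N. Pads are 22 mm wide; open, the fingers measure 114 mm over their backs; the gripper's body (76 mm by 85 mm) begins 54 mm behind the grasp point. The pads swing forward as they close: fully open they stand 13 mm farther back than shut.
Start: joints at [1.169, 0.241, 0.005, 1.335, 0, 1.571], TCP at [0.196, 0.46, 0.231] pointing down, gripper open.
Joint ranges: [-2.72, 2.72], [-1.05, 1.87], [-1.09, 1.28], [-1.99, 2.15], [-1.42, 1.44], [-3.14, 3.14]. Speed limits (rad/s): [2.79, 2.79, 3.14, 3.14, 3.14, 3.14].

## Interface

Orientations are given as a unit quaternion [x, y, z, w].
In Python, from workcell import bot gives the robot as it stands.
- The arm moves only by the tool step_arm, never from a script. Its argument "series" is a list of rows, each an object of numbers: "x", "y", "z": the shift along the world's x, y, z in cm; "twist": the turn about the world's z in degrees; "jaw": the finger opening in cm, from 0 to 8.54. In form: [{"x": .., "y": .., "z": .., "twist": .., "jaw": ..}, ...]. A call has 1 to 10 rows; each row is the pose to reach, as a shift and turn from the pose measured when the call began; what a row does not reach only later rows make up. A row lasts 1/12 s, in which the tool goes at most 41.7 mm and 7.16 degrees, less where a joint would pass 70% of its speed; a pose out of reach is approached as far as the arm can. A call with a gripper value outside its range is refused whole. The fingers move at their own pace and stop on an object; the grip force is fixed at half the most. Time passes only in rows, so rows that repeat a pose let the fingers close. It gives the time, the measured TCP pose, the force and the opening at its end, in the units of the state.
- bot.get_obs(): the state, without advancing time (a new reading comes with each control period).
- bot.camera(name): name is "side" or "top" or "wrist"; returns (picture, depth): 400x640x3 uint8, red, green, blue; 400x640 float32, m along the optical axis (not along the pixel's ray), 0 where there is no reading.
- bot.camera_info(name): a dict with "camera_matrix" (3x3 intrinsics, pixels), "R" (3x3) and "t" (3): a world point X has camera coordinates R X + t; the wrist camera has in their place "mount" (4x4, takes a point from camera to tool coordinates, whose origin is the TCP and whose axes are the tool frame's). Camera axes: x right, y down, z forward; pixel columns grow to the right and rows downward; lengths in m; the calibration is good to about 2 mm. The wrist camera is an equidistant fisheye: a pixel r from the principal point sees the ray r / f radians off the axis. A picture is of the moment at which its call begins: read the wrist's pose just before it. camera_info takes no time and is no camera call.
- bot.job_done(): hands the job in, once; it reports no verdict.
The state is a dict: "clock": time; "joint_pos": joint angles; "joint_vel": joint speeds; "tau": joint torques, N m; "eef_pos": TCP position; "tool_rot": TCP orientation; "ft_force": force on the tool from outside, world axes, zero at the start; "ft_torque": the same for the moment, N m; "grip_width": finger opening in m.
Only numpy, scipy, OpenCV 4.12 (cv2) and the standard library are available. Lean on these libraries where they do the work, as an engineer would, in place of code of your own. Each camera call takes 0.05 s, during which the arm holds its last target.

## Task

Set the metal hub with the wooden post upright over the grooved stub of the display foot (not the plain pin) and press it firmly straight down until it is solidly home, a push of about 20 newtons and never more than 50. Then swing its two cam arms down one after the other, gently, until each is fully down, and leave the hub locked there, without shifting the other things on the table.

Things in the scene. Friction and masses are not known exactly. Their poses are not given: they have to be found in the camera images.
- foot: Display foot with the grooved stub, fixed: dark round disc 120 mm across, 14 mm thick, origin under its centre, z up. On its axis stands an aluminium stub 32 mm across with a 22 mm thick waist (the groove); above the waist a 12 mm tall head whose nose tapers to 20 mm over its top 7 mm. The stub telescopes, so its height differs every time and is not given.
- foot_axis (a point): On the foot's axis, on top of its disc (14 mm above the table). When home, the hub's rim stands 16 to 34 mm above this point: unknown, so feel for the stop. The stub's top is 38 mm above that home level. A black rubber ring (72 mm across) round the stub starts 12 mm above home; the hub's rim pushes it down against a steady 7.5 N of friction, no spring-back, to a firm stop.
- hub: The loose hub, 0.4 to 0.53 kg with its arms: aluminium cup 53 mm across with a flat flange at its rim (72 mm across, 6 mm thick), open below, standing on the rim; closed top at 44 mm, then a wooden post to 70 mm. Two steel cam arms slant up from its sides. Origin at the centre of the lower rim, z up, y from the right arm to the left arm. It can go on the stub in any yaw.
- hub_mouth (a point): Centre of the hub's open lower rim, axes as the hub. The bore is 35 mm across and 40 mm deep: it passes over the stub with 1.5 mm to spare all round.
- hub_post (a point): Grip point of the hub: in the wooden post (30 mm diameter, 26 mm tall) on its axis, 57 mm above the hub's lower rim and 13 mm below the post's top. Same axes as the hub. Grip it along the hub's x, so the fingers clear the arms.
- cam_left_pivot (a point): Hinge of the left cam arm: 26 mm to the +y side of the hub's axis, 22 mm above the rim; its hinge line is along the hub's x. Axes as the hub's.
- cam_right_pivot (a point): Hinge of the right cam arm: the same on the -y side.
- cam_left_tip (a point): Outer end of the left cam arm, a steel bar 14 mm wide, 6 mm thick, with an 11 mm round end whose centre is this point, 62 mm from the hinge. At the start the arm slants up and outward at about 45 degrees; fully down it slopes 15 degrees below level.
- cam_right_tip (a point): Outer end of the right cam arm, likewise.
- cam_left (a joint): Swing of the left cam arm in rad: 0 fully raised (45 degrees up), 1.05 fully down at its stop. Stays where it is left; takes 2 to 4 N near its end. Goes down only when the hub is home, as its cam must enter the groove. Press lightly: over 10 N on an arm at its stop pries the hub against the stub with several times that.
- cam_right (a joint): Swing of the right cam arm, likewise.
- bottle: Blue water bottle, 64 mm across, 200 mm tall, origin at its underside; leave alone.
- bangleroll: Roll of bangles on two feet, 150 mm long, 66 mm high, origin at its underside; leave alone.
- beadjar: Small jar, 48 mm across, 55 mm tall, origin at its underside; leave alone.
- cup: White cup, 72 mm across, 90 mm tall, origin at its underside; leave alone.
- plainfoot: The foot with the plain thick pin, fixed: disc 120 mm across, whole 55 mm tall, origin under the disc; not to be used.
- ringcone: Wooden ring cone, 60 mm across, 85 mm tall; leave alone.
- cardbox: Cardboard box 90 by 130 by 35 mm; leave alone.
Not all that is in view belongs to the job. What is shaped like the foot but green is not meant. Leave any turquoise look-alike of the hub alone.

How it is judged:
By the outcome, as a careful person would: the job done as asked, in the order asked, and still so for the second after the job is handed in, with the robot touching nothing.
It also fails if it takes over 69 s, if anything falls off the work surface, if the arm or the gripper's body presses on something with over 40 N, if the wrist force passes 120 N, or if a joint passes its speed limit or range.

## Working session

There is one attempt and no reset: what is moved stays moved. The work goes in short steps, Python scripts to look and compute and a tool call to move; the robot and the scene stay as the last step left them, time stands still between calls to the robot, and variables do not carry over. Pictures are saved under pics/ and viewed, and the job is handed in when it is done.

Besides the shell and the picture viewer there is one more tool, called after ">>>" as name([rows], argument=value, ...), one row to a line, values as JSON. step_arm: Moves the arm, as the interface text tells. Its arguments: {"type":"object","properties":{"series":{"type":"array","items":{"type":"object","properties":{"x":{"type":"number"},"y":{"type":"number"},"z":{"type":"number"},"twist":{"type":"number"},"jaw":{"type":"number"}}}}},"required":["series"]}

```bash
mkdir -p pics; ls; python3 - <<'E'
from workcell import bot
import cv2,numpy as np
o=bot.get_obs(); print({k:np.round(v,3) for k,v in o.items()})
for n in ["side","top","wrist"]:
    p,d=bot.camera(n); cv2.imwrite(f"pics/a_{n}.png",p[:,:,::-1]); np.savez(f"pics/a_{n}.npz",p=p,d=d)
    i=bot.camera_info(n); print(n,{k:np.round(v,4).tolist() for k,v in i.items() if not isinstance(v,str)})
E
```

```text
pics
{'clock': np.float64(0.0), 'joint_pos': array([1.169, 0.241, 0.004, 1.335, 0.   , 1.571]), 'joint_vel': array([-0.   ,  0.001,  0.002,  0.002, -0.   , -0.001]), 'tau': array([-1.0000e-03, -3.7232e+01,  2.5241e+01,  1.7000e-02, -0.0000e+00,
        0.0000e+00]), 'eef_pos': array([0.195, 0.46 , 0.23 ]), 'tool_rot': array([-0.391,  0.59 ,  0.39 ,  0.589]), 'ft_force': array([-0.72 , -0.079,  0.194]), 'ft_torque': array([ 0.024, -0.053, -0.022]), 'grip_width': np.float64(0.085)}
side {'camera_matrix': [[395.6398, 0.0, 319.6472], [0.0, 395.6398, 197.0176], [0.0, 0.0, 1.0]], 'R': [[0.991, -0.1338, 0.0103], [-0.0954, -0.7561, -0.6474], [0.0944, 0.6406, -0.7621]], 't': [-0.5552, 0.091, 1.0374]}
top {'camera_matrix': [[373.6215, 0.0, 318.2319], [0.0, 373.6215, 197.1304], [0.0, 0.0, 1.0]], 'R': [[-0.0425, -0.9991, 0.0058], [-0.9748, 0.0402, -0.2196], [0.2192, -0.015, -0.9756]], 't': [-0.0015, 0.5644, 0.9397]}
wrist {'camera_matrix': [[309.7069, 0.0, 315.5094], [0.0, 309.7069, 202.9161], [0.0, 0.0, 1.0]], 'mount': [[0.0004, -0.2959, 0.9552, -0.1424], [-0.0005, -0.9552, -0.2959, 0.0753], [1.0, -0.0003, -0.0005, 0.0005], [0.0, 0.0, 0.0, 1.0]]}
```

View pics/a_side.png

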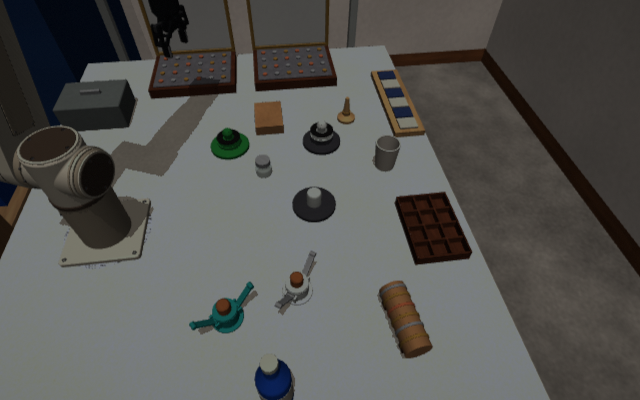

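View pics/a_top.png

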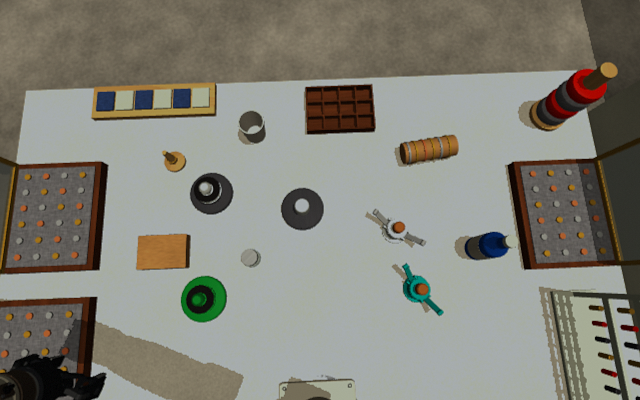

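View pics/a_wrist.png

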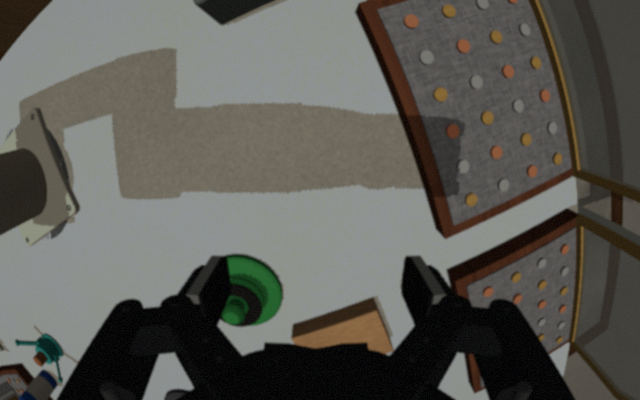

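Candidates in the top view:
- Hub: the aluminium hub at (398,229). The turquoise look-alike is at (422,289).
- Foot: the dark foot with a ringed stub at (211,193). The green one is at (204,299) and the plain pin at (302,208).

I choose (398,229) and (211,193), and check both in close crops.

```bash
cat > h.py <<'E'
import cv2,numpy as np
from workcell import bot
from scipy.spatial.transform import Rotation as Ro
def crop(p,c,r,s,name):
    x,y=c; q=p[y-r[1]:y+r[1],x-r[0]:x+r[0]]
    q=cv2.resize(q,None,fx=s,fy=s,interpolation=cv2.INTER_CUBIC); cv2.imwrite(name,np.ascontiguousarray(q[:,:,::-1]))
def ray(n,u,v):
    i=bot.camera_info(n);K=np.array(i['camera_matrix']);R=np.array(i['R']);t=np.array(i['t'])
    d=R.T@np.array([(u-K[0,2])/K[0,0],(v-K[1,2])/K[1,1],1]); return -R.T@t,d
def atz(n,u,v,z):
    c,d=ray(n,u,v); return c+d*(z-c[2])/d[2]
def tri(rs):
    A=np.zeros((3,3));b=np.zeros(3)
    for c,d in rs:
        d=d/np.linalg.norm(d);P=np.eye(3)-np.outer(d,d);A+=P;b+=P@c
    x=np.linalg.solve(A,b); res=[np.linalg.norm((np.eye(3)-np.outer(d,d)/(d@d))@(x-c)) for c,d in rs]
    return x,res
def wray(u,v,o):
    i=bot.camera_info('wrist');K=np.array(i['camera_matrix']);M=np.array(i['mount'])
    a=np.array([u-K[0,2],v-K[1,2]]);r=np.hypot(*a);th=r/K[0,0]
    d=np.r_[np.sin(th)*a/max(r,1e-9),np.cos(th)]
    R=Ro.from_quat(o['tool_rot']).as_matrix()
    return np.array(o['eef_pos'])+R@M[:3,3],R@M[:3,:3]@d
E
python3 - <<'E'
from h import *
T=np.load('pics/a_top.npz')['p'];S=np.load('pics/a_side.npz')['p']
a=[]
for p,c in [(T,(400,230)),(T,(211,193)),(S,(298,283)),(S,(321,135))]:
    x,y=c;q=p[y-32:y+32,x-40:x+40];a.append(cv2.resize(q,None,fx=5,fy=4.6875,interpolation=cv2.INTER_CUBIC))
q=np.vstack([np.hstack(a[:2]),np.hstack(a[2:])]);q=np.clip(q.astype(float)*1.4,0,255).astype(np.uint8)
cv2.imwrite('pics/crop1.png',np.ascontiguousarray(q[:,:,::-1]))
E
```

```text
(no output)
```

View pics/crop1.png

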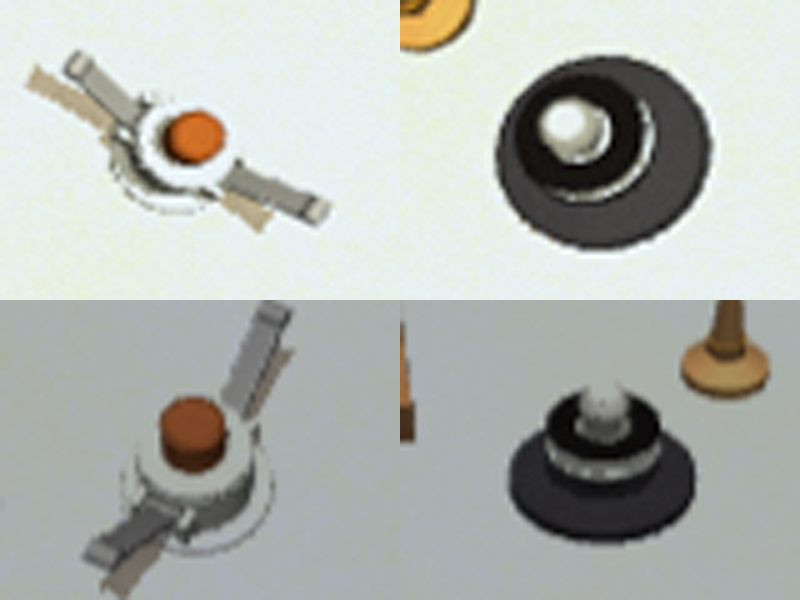

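```bash
python3 - <<'E'
from h import *
t=lambda cx,cy,x0,y0:(x0+cx/5-.4,y0+cy/4.6875-.4)
def pr(n,a,b):
    r=tri([ray('top',*a),ray('side',*b)]);print(n,np.round(r[0],4),np.round(r[1],4))
pr('post',t(195,137,360,198),t(193,113,258,251))
pr('tipA',t(78,64,360,198),t(275,12,258,251))
pr('tipB',t(316,210,360,198),t(100,252,258,251))
print('disc top',atz('top',*t(204.5,151.5,171,161),.012), 'side',atz('side',*t(202,172,281,103),.012))
pr('nose',t(170,118,171,161),t(204,90,281,103))
pr('ring',t(182,132,171,161),t(204,122,281,103))
D=np.load('pics/a_top.npz')['d']
for nm,u,v in [('post',399,227),('nose',205,186),('bottle',488,245),('turq',422,288),('cup',252,127),('jar',250,258),('plain',302,206),('roll',430,149),('cone',170,158),('box',162,251),('green',202,298)]:
    c,d=ray('top',u,v); print(nm,np.round(c+d*D[v,u],3))
E
```

```text
post [ 0.4746 -0.231   0.0736] [0.0012 0.0012]
tipA [ 0.519  -0.1746  0.0652] [0.0004 0.0004]
tipB [ 0.4305 -0.2922  0.0667] [0.0005 0.0005]
disc top [0.59986928 0.27481885 0.012     ] side [0.6019981  0.27789834 0.012     ]
nose [0.6015 0.2726 0.0867] [0.0001 0.0001]
ring [0.6014 0.2746 0.0581] [0.0009 0.0009]
post [ 0.473 -0.233  0.069]
nose [0.602 0.273 0.083]
bottle [ 0.412 -0.429  0.137]
turq [ 0.316 -0.277  0.072]
cup [0.798 0.161 0.005]
jar [0.41  0.159 0.056]
plain [0.543 0.019 0.055]
roll [ 0.688 -0.34   0.062]
cone [0.693 0.379 0.056]
box [0.44  0.397 0.034]
green [0.315 0.28  0.062]
```

```bash
python3 - <<'E'
from h import *
o=bot.get_obs();R=Ro.from_quat(o['tool_rot']).as_matrix();print(R.round(3));print('jaw yaw',np.degrees(np.arctan2(R[1,2],R[0,2])))
M=np.array(bot.camera_info('wrist')['mount']);print((R@M[:3,3]),(R@M[:3,:3])[:,2], o['eef_pos'])
E
```

```text
[[-0.001 -0.92   0.391]
 [-0.001  0.391  0.92 ]
 [-1.     0.    -0.002]]
jaw yaw 66.97806234160616
[-0.06898656  0.03014676  0.14240208] [ 0.27157343 -0.11756586 -0.95521   ] [0.19535543 0.45974936 0.23062915]
```

>>> step_arm([
  {"x":14,"y":-34,"z":0,"twist":-60},
  {"x":14,"y":-34,"z":0,"twist":-60},
  {"x":14,"y":-34,"z":0,"twist":-60},
  {"x":14,"y":-34,"z":0,"twist":-60},
  {"x":14,"y":-34,"z":0,"twist":-60},
  {"x":14,"y":-34,"z":0,"twist":-60},
  {"x":14,"y":-34,"z":0,"twist":-60},
  {"x":14,"y":-34,"z":0,"twist":-60},
  {"x":14,"y":-34,"z":0,"twist":-60},
  {"x":27.8,"y":-69.2,"z":0,"twist":-104},
])

```text
$.series[0]: bad value
```

>>> step_arm([
  {"x":14,"y":-34,"z":0,"twist":-60,"jaw":8.5},
  {"x":14,"y":-34,"z":0,"twist":-60,"jaw":8.5},
  {"x":14,"y":-34,"z":0,"twist":-60,"jaw":8.5},
  {"x":14,"y":-34,"z":0,"twist":-60,"jaw":8.5},
  {"x":14,"y":-34,"z":0,"twist":-60,"jaw":8.5},
  {"x":14,"y":-34,"z":0,"twist":-60,"jaw":8.5},
  {"x":14,"y":-34,"z":0,"twist":-60,"jaw":8.5},
  {"x":14,"y":-34,"z":0,"twist":-60,"jaw":8.5},
  {"x":14,"y":-34,"z":0,"twist":-60,"jaw":8.5},
  {"x":27.8,"y":-69.2,"z":0,"twist":-104,"jaw":8.5},
])

```text
clock: 0.98
eef_pos: [0.3506, 0.0795, 0.2307]
tool_rot: [0.002, 0.708, -0.002, 0.707]
ft_force: [1.2, 0.3, 0.6]
grip_width: 0.0847
```

>>> step_arm([
  {"x":12.3,"y":-31.1,"z":-7,"twist":-37,"jaw":8.5},
  {"x":12.3,"y":-31.1,"z":-7,"twist":-37,"jaw":8.5},
  {"x":12.3,"y":-31.1,"z":-7,"twist":-37,"jaw":8.5},
  {"x":12.3,"y":-31.1,"z":-7,"twist":-37,"jaw":8.5},
  {"x":12.3,"y":-31.1,"z":-7,"twist":-37,"jaw":8.5},
  {"x":12.3,"y":-31.1,"z":-7,"twist":-37,"jaw":8.5},
  {"x":12.3,"y":-31.1,"z":-7,"twist":-37,"jaw":8.5},
  {"x":12.3,"y":-31.1,"z":-7,"twist":-37,"jaw":8.5},
  {"x":12.3,"y":-31.1,"z":-7,"twist":-37,"jaw":8.5},
  {"x":12.3,"y":-31.1,"z":-7,"twist":-37,"jaw":8.5},
])

```text
clock: 1.82
eef_pos: [0.4735, -0.2339, 0.1589]
tool_rot: [0.228, 0.671, -0.227, 0.668]
ft_force: [0.4, -0.7, -0.8]
grip_width: 0.0851
```

```bash
cat >> h.py <<'E'
def look(n,name):
    o=bot.get_obs(); p,d=bot.camera(n); cv2.imwrite(f'pics/{name}.png',np.ascontiguousarray(p[:,:,::-1])); np.savez(f'pics/{name}.npz',p=p,d=d,**{k:np.array(o[k]) for k in ('eef_pos','tool_rot')})
    R=Ro.from_quat(o['tool_rot']).as_matrix()
    print('t',o['clock'],'eef',np.round(o['eef_pos'],4),'yaw',round(np.degrees(np.arctan2(R[1,2],R[0,2])),2),'down',R[:,0].round(3),'F',np.round(o['ft_force'],2),'w',o['grip_width'],'j',np.round(o['joint_pos'],2)); return o,p,d
E
python3 -c "
from h import *
look('wrist','b_w')"
```

```text
t 1.8167 eef [ 0.4735 -0.2339  0.1589] yaw -37.59 down [-0.003  0.002 -1.   ] F [ 0.36 -0.67 -0.79] w 0.08510057228186506 j [-0.46  0.34 -0.05  1.18  0.    1.77]
```

View pics/b_w.png

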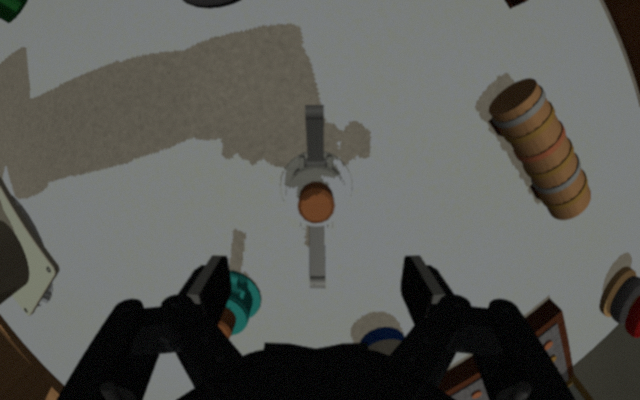

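```bash
python3 - <<'E'
from h import *
a=np.load('pics/b_w.npz');d=a['d']
o=dict(eef_pos=a['eef_pos'],tool_rot=a['tool_rot'])
crop(a['p'],(316,195),(60,100),4,'pics/b_c.png')
for u,v,z in [(316,203,.070),(314.5,110,.066),(317,281,.066),(316,160,.044)]:
    c,r=wray(u,v,o);p=c+r*(z-c[2])/r[2];dep=d[int(v),int(u)]
    i=bot.camera_info('wrist');print(p.round(4),dep)
c,r=wray(316,203,o);print(c,r)
T=np.load('pics/a_top.npz');print(tri([(c,r),ray('top',398.6,226.8)]))
E
```

```text
[ 0.4763 -0.2306  0.07  ] 0.2434258
[ 0.5192 -0.1732  0.066 ] 0.22271141
[ 0.4322 -0.2894  0.066 ] 0.26753828
[ 0.4944 -0.2071  0.044 ] 0.2719741
[ 0.52076016 -0.17386936  0.30127811] [-0.18334212 -0.23431313 -0.9547162 ]
(array([ 0.4749114 , -0.23308737,  0.06251088]), [np.float64(0.0006010629466350708), np.float64(0.0006010629466350262)])
```

View pics/b_c.png

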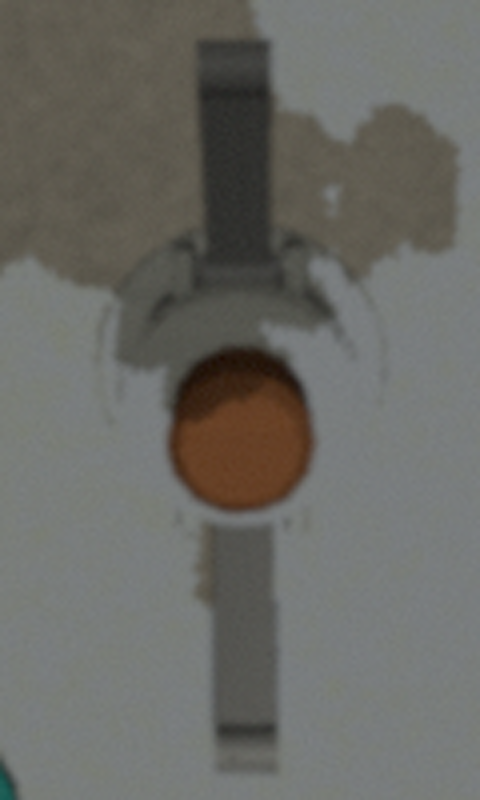

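>>> step_arm([
  {"x":0.2,"y":0.2,"z":-3,"twist":0.6,"jaw":8.5},
  {"x":0.2,"y":0.2,"z":-6,"twist":0.6,"jaw":8.5},
  {"x":0.2,"y":0.2,"z":-8.5,"twist":0.6,"jaw":6},
  {"x":0.2,"y":0.2,"z":-10.9,"twist":0.6,"jaw":5},
  {"x":0.2,"y":0.2,"z":-10.9,"twist":0.6,"jaw":4.5},
  {"x":0.2,"y":0.2,"z":-10.9,"twist":0.6,"jaw":4},
  {"x":0.2,"y":0.2,"z":-10.9,"twist":0.6,"jaw":4},
])

```text
clock: 2.45
eef_pos: [0.4758, -0.2294, 0.0522]
tool_rot: [0.224, 0.672, -0.223, 0.67]
ft_force: [0.2, -0.1, -0.2]
grip_width: 0.04
```

```bash
python3 -c "
from h import *
o,p,d=look('wrist','c_w'); crop(p,(316,250),(120,130),3,'pics/c_c.png')"
```

```text
t 2.45 eef [ 0.4758 -0.2294  0.0522] yaw -36.81 down [-0.001  0.002 -1.   ] F [ 0.18 -0.12 -0.24] w 0.0400455599533774 j [-0.45  0.44 -0.2   0.93  0.    1.76]
```

View pics/c_c.png

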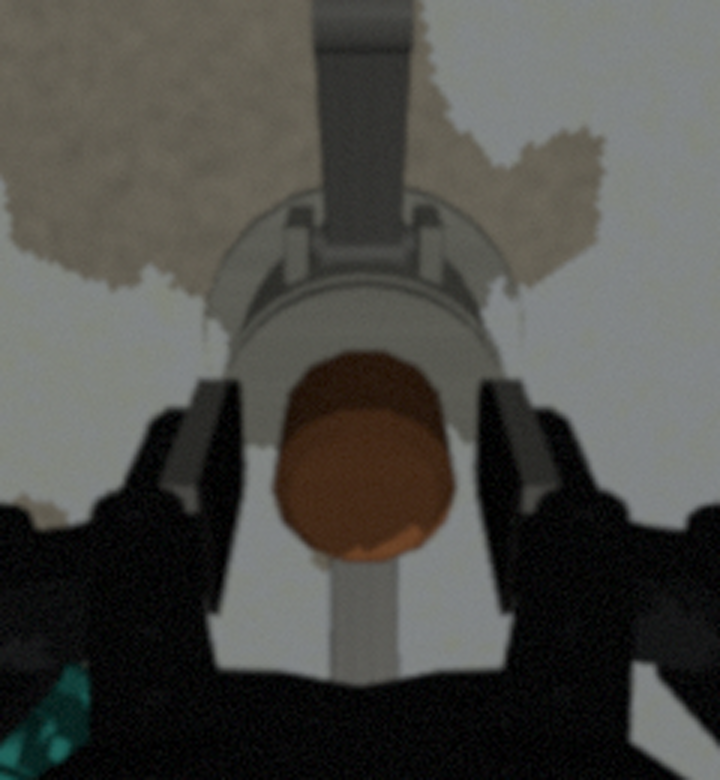

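```bash
python3 - <<'E'
from h import *
a=np.load('pics/c_w.npz')
o=dict(eef_pos=a['eef_pos'],tool_rot=a['tool_rot']);R=Ro.from_quat(o['tool_rot']).as_matrix()
b=np.load('pics/b_w.npz');ob=dict(eef_pos=b['eef_pos'],tool_rot=b['tool_rot'])
for v in (278,280,283):
    c,r=wray(317.3,v,o);p=c+r*(.07-c[2])/r[2];print(p,R.T@(p-o['eef_pos']))
x=tri([wray(317.3,281,o),wray(316.3,205,ob)]);print(x,R.T@(x[0]-o['eef_pos']))
E
```

```text
[ 0.47722545 -0.22930818  0.07      ] [-0.01779729  0.0010106   0.00106063]
[ 0.47656649 -0.23019266  0.07      ] [-1.77984411e-02 -9.23648018e-05  1.06295433e-03]
[ 0.47556823 -0.23153264  0.07      ] [-0.01780018 -0.0017633   0.00106652]
(array([ 0.47439066, -0.23334536,  0.06468707]), [np.float64(0.00012674755112968488), np.float64(0.00012674755112959847)]) [-0.01248982 -0.00392569  0.00122141]
```

>>> step_arm([
  {"x":-0.05,"y":-0.1,"z":-0.4,"twist":0,"jaw":4},
  {"x":-0.05,"y":-0.1,"z":-0.4,"twist":0,"jaw":3},
  {"x":-0.05,"y":-0.1,"z":-0.4,"twist":0,"jaw":2.6},
  {"x":-0.05,"y":-0.1,"z":-0.4,"twist":0,"jaw":2.6},
  {"x":-0.05,"y":-0.1,"z":-0.4,"twist":0,"jaw":2.6},
  {"x":-0.05,"y":-0.1,"z":-0.4,"twist":0,"jaw":2.6},
])

```text
clock: 3.0
eef_pos: [0.4764, -0.231, 0.0504]
tool_rot: [0.224, 0.67, -0.223, 0.672]
ft_force: [-1.5, 2.3, 7.1]
grip_width: 0.0278
```

>>> step_arm([
  {"x":0,"y":0,"z":0,"twist":0,"jaw":1.5},
  {"x":0,"y":0,"z":0.1,"twist":0,"jaw":1.5},
  {"x":0,"y":0,"z":0.5,"twist":0,"jaw":1.5},
  {"x":0,"y":0,"z":3,"twist":0,"jaw":1.5},
  {"x":0,"y":0,"z":6,"twist":0,"jaw":1.5},
  {"x":0,"y":0,"z":10,"twist":0,"jaw":1.5},
  {"x":0,"y":0,"z":10,"twist":0,"jaw":1.5},
  {"x":0,"y":0,"z":10,"twist":0,"jaw":1.5},
  {"x":0,"y":0,"z":10,"twist":0,"jaw":1.5},
])

```text
clock: 3.75
eef_pos: [0.4758, -0.2307, 0.1498]
tool_rot: [0.224, 0.671, -0.223, 0.671]
ft_force: [-0.1, 0.0, -5.3]
grip_width: 0.0273
```

```bash
python3 -c "
from h import *
o,p,d=look('wrist','d_w'); crop(p,(316,250),(120,130),3,'pics/d_c.png')"
```

```text
t 3.75 eef [ 0.4758 -0.2307  0.1498] yaw -36.83 down [ 0.001  0.002 -1.   ] F [-0.12  0.02 -5.3 ] w 0.02733681004520953 j [-0.45  0.35 -0.07  1.16  0.    1.76]
```

View pics/d_c.png

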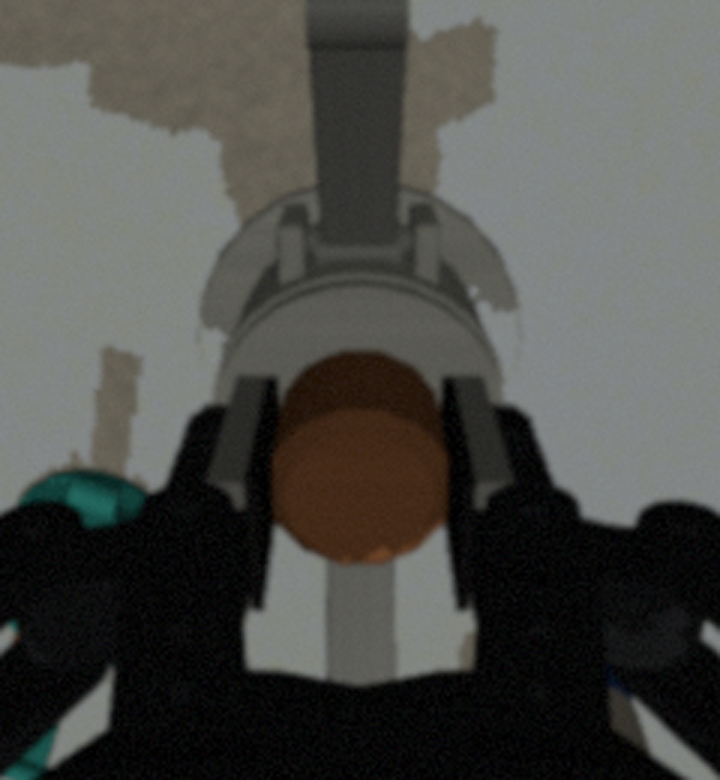

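>>> step_arm([
  {"x":12.5,"y":38,"z":3,"twist":37,"jaw":1.5},
  {"x":12.5,"y":38,"z":3,"twist":37,"jaw":1.5},
  {"x":12.5,"y":38,"z":3,"twist":37,"jaw":1.5},
  {"x":12.5,"y":38,"z":3,"twist":37,"jaw":1.5},
  {"x":12.5,"y":38,"z":3,"twist":37,"jaw":1.5},
  {"x":12.5,"y":38,"z":3,"twist":37,"jaw":1.5},
  {"x":12.5,"y":38,"z":3,"twist":37,"jaw":1.5},
  {"x":12.5,"y":38,"z":3,"twist":37,"jaw":1.5},
  {"x":12.5,"y":38,"z":3,"twist":37,"jaw":1.5},
  {"x":12.5,"y":38,"z":3,"twist":37,"jaw":1.5},
])

```text
clock: 4.63
eef_pos: [0.5995, 0.1538, 0.1761]
tool_rot: [-0.001, 0.709, 0.003, 0.705]
ft_force: [0.8, -1.2, -4.7]
grip_width: 0.0278
```

>>> step_arm([
  {"x":0,"y":1,"z":0,"twist":0,"jaw":1.5},
  {"x":0,"y":1,"z":0,"twist":0,"jaw":1.5},
  {"x":0,"y":1,"z":0,"twist":0,"jaw":1.5},
])

```text
clock: 4.88
eef_pos: [0.5977, 0.1638, 0.1732]
tool_rot: [-0.003, 0.711, 0.003, 0.703]
ft_force: [-0.0, -0.4, -4.4]
grip_width: 0.0278
```

```bash
python3 -c "
from h import *
o,p,d=look('wrist','e_w')"
```

```text
t 4.8833 eef [0.5977 0.1638 0.1732] yaw 0.44 down [-0.012  0.    -1.   ] F [-0.01 -0.44 -4.37] w 0.027803809463351013 j [0.27 0.52 0.26 1.33 0.   1.83]
```

View pics/e_w.png

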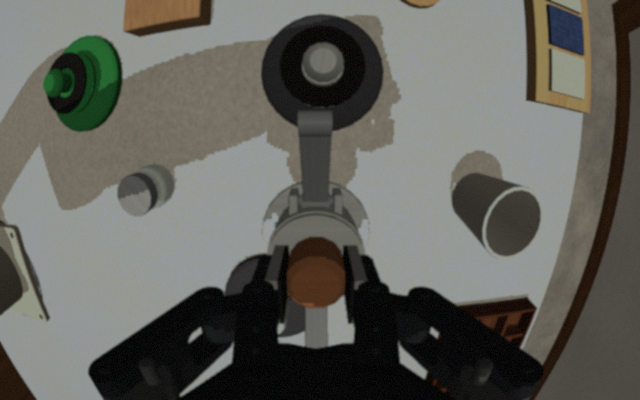

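```bash
python3 - <<'E'
from h import *
a=np.load('pics/e_w.npz');p=a['p']
crop(p,(322,75),(75,75),5,'pics/e_c.png')
E
```

```text
(no output)
```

View pics/e_c.png

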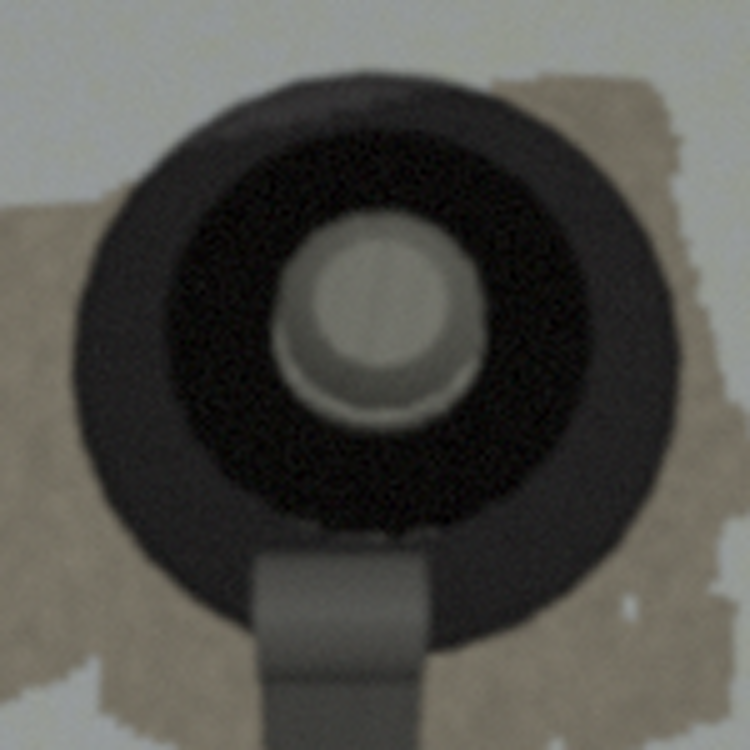

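```bash
python3 - <<'E'
from h import *
a=np.load('pics/e_w.npz')
o=dict(eef_pos=a['eef_pos'],tool_rot=a['tool_rot']);R=Ro.from_quat(o['tool_rot']).as_matrix()
f=lambda x,y:(247+x/5-.4,y/5-.4)
def az(x,y,z):
    c,r=wray(*f(x,y),o);return c+r*(z-c[2])/r[2]
for z in(.08,.083,.086): print('nose',z,az(380,300,z), 'w',np.linalg.norm(az(313,300,z)-az(448,300,z)))
L=[az(73,363,.012),az(681,363,.012),az(377,72,.014),az(377,655,.010)];print(np.round(L,4),(L[0]+L[1])/2,(L[2]+L[3])/2)
for z in(.055,.058,.061):
    L=[az(165,320,z),az(592,320,z),az(378,128,z),az(378,535,z)];print('ring',z,np.linalg.norm(L[0]-L[1]),(L[0]+L[1])/2,(L[2]+L[3])/2)
t=lambda cx,cy,x0,y0:(x0+cx/5-.4,y0+cy/4.6875-.4)
print(tri([wray(*f(380,300),o),ray('top',*t(170,120,171,161)),ray('side',*t(204,88,281,103))]))
a=np.load('pics/d_w.npz');o=dict(eef_pos=a['eef_pos'],tool_rot=a['tool_rot']);R=Ro.from_quat(o['tool_rot']).as_matrix()
for v in (281,282,283):
    c,r=wray(315.6,v,o);z=o['eef_pos'][2]+.0196;p=c+r*(z-c[2])/r[2];print('hub in tool',R.T@(p-o['eef_pos']))
# depth cross-check of stub top
d=np.load('pics/e_w.npz')['d'];print(d[55:66:5,323])
E
```

```text
nose 0.08 [0.60148714 0.27832924 0.08      ] w 0.020090436485928686
nose 0.083 [0.60146108 0.27783945 0.083     ] w 0.01983461124374979
nose 0.086 [0.60143503 0.27734967 0.086     ] w 0.01957878600157089
[[0.5427 0.2778 0.012 ]
 [0.6607 0.2792 0.012 ]
 [0.6012 0.3362 0.014 ]
 [0.6021 0.2192 0.01  ]] [0.60167649 0.27845887 0.012     ] [0.60166535 0.27769294 0.012     ]
ring 0.055 0.0706718636655191 [0.60152041 0.279695   0.055     ] [0.60144231 0.277644   0.055     ]
ring 0.058 0.06985828290876576 [0.60149647 0.27923648 0.058     ] [0.60141927 0.27720909 0.058     ]
ring 0.061 0.06904470215201243 [0.60147253 0.27877795 0.061     ] [0.60139622 0.27677418 0.061     ]
(array([0.60142193, 0.27550474, 0.08527415]), [np.float64(0.0019378505073267297), np.float64(0.002455924594499136), np.float64(0.0008266168736498275)])
hub in tool [-0.01959963  0.00021172  0.000566  ]
hub in tool [-0.01960081 -0.0003365   0.00056581]
hub in tool [-0.01960199 -0.00088691  0.00056563]
[0.21313846 0.21341436 0.21501757]
```

>>> step_arm([
  {"x":0.4,"y":11.3,"z":0,"twist":45,"jaw":1.5},
  {"x":0.4,"y":11.3,"z":0,"twist":45,"jaw":1.5},
  {"x":0.4,"y":11.3,"z":0,"twist":45,"jaw":1.5},
  {"x":0.4,"y":11.3,"z":0,"twist":45,"jaw":1.5},
  {"x":0.4,"y":11.3,"z":0,"twist":45,"jaw":1.5},
  {"x":0.4,"y":11.3,"z":0,"twist":45,"jaw":1.5},
  {"x":0.4,"y":11.3,"z":0,"twist":45,"jaw":1.5},
  {"x":0.4,"y":11.3,"z":-1,"twist":45,"jaw":1.5},
  {"x":0.4,"y":11.3,"z":-1.5,"twist":45,"jaw":1.5},
  {"x":0.4,"y":11.3,"z":-1.5,"twist":45,"jaw":1.5},
])

```text
clock: 5.77
eef_pos: [0.6007, 0.2738, 0.156]
tool_rot: [-0.273, 0.658, 0.27, 0.647]
ft_force: [-0.7, -0.2, -5.7]
grip_width: 0.0278
```

```bash
python3 - <<'E'
from h import *
o,p,d=look('top','f_t');crop(p,(211,185),(50,38),8,'pics/f_tc.png')
o,p,d=look('side','f_s');crop(p,(321,125),(50,38),8,'pics/f_sc.png')
E
```

```text
t 5.7667 eef [0.6007 0.2738 0.156 ] yaw 45.2 down [-0.012 -0.01  -1.   ] F [-0.66 -0.18 -5.65] w 0.02782514652125239 j [ 0.43  0.61  0.38  1.35 -0.    1.21]
t 5.8167 eef [0.601  0.2742 0.1569] yaw 45.22 down [-0.011 -0.009 -1.   ] F [ 0.03  0.85 -4.62] w 0.02740568254082886 j [ 0.43  0.61  0.38  1.35 -0.    1.21]
```

View pics/f_sc.png

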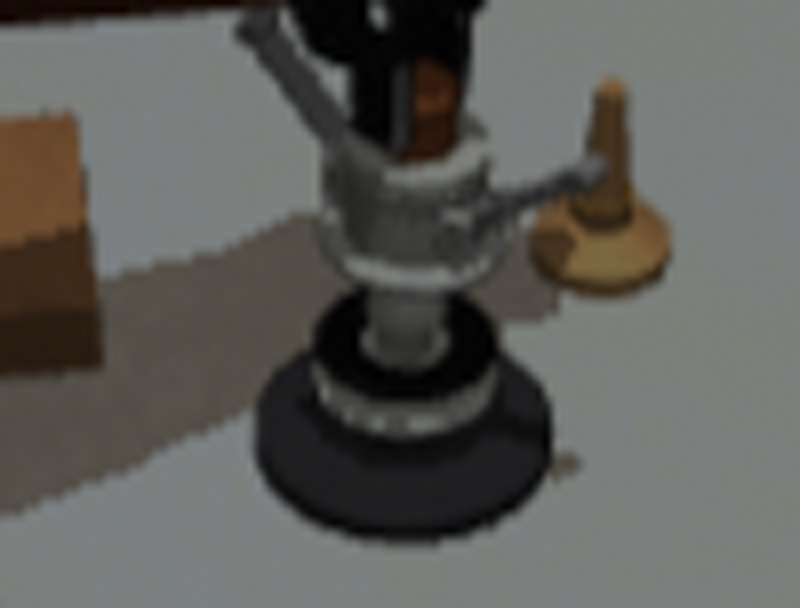

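View pics/f_tc.png

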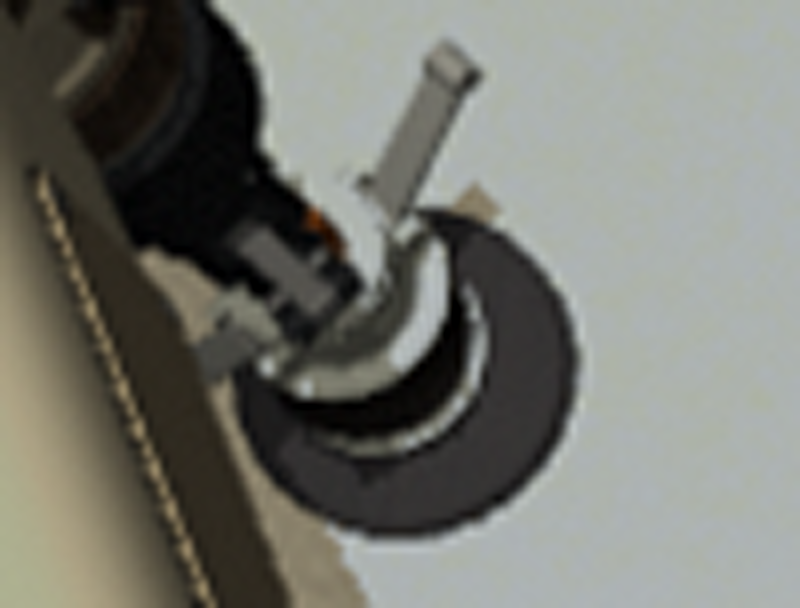

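```bash
cat >> h.py <<'E'
def proj(n,P):
    i=bot.camera_info(n);K=np.array(i['camera_matrix']);q=np.array(i['R'])@np.asarray(P).T+np.array(i['t'])[:,None];q=K@q;return (q[:2]/q[2]).T
def circ(c,r,n=72):
    t=np.linspace(0,2*np.pi,n);return np.c_[c[0]+r*np.cos(t),c[1]+r*np.sin(t),0*t+c[2]]
def over(n,pn,c0,r,s,name,circs):
    p=np.load(f'pics/{pn}.npz')['p'];x,y=c0;q=p[y-r[1]:y+r[1],x-r[0]:x+r[0]]
    q=cv2.resize(q,None,fx=s,fy=s,interpolation=cv2.INTER_CUBIC)[:,:,::-1].copy();q=np.clip(q*1.6,0,255).astype(np.uint8).copy()
    for c,rr,col in circs:
        uv=(proj(n,circ(c,rr))-[x-r[0],y-r[1]]+.5)*s
        cv2.polylines(q,[np.round(uv).astype(int)],True,col,1,cv2.LINE_AA)
    cv2.imwrite(name,q)
E
python3 - <<'E'
from h import *
C=[((.6015,.277,.014),.06,(0,255,255)),((.6015,.277,.058),.036,(0,255,255)),((.6015,.277,.055),.001,(0,255,255)),
((.601,.274,.107),.036,(0,0,255)),((.601,.274,.151),.0265,(0,0,255))]
over('top','f_t',(211,185),(50,38),8,'pics/o_t.png',C)
over('side','f_s',(321,125),(50,38),8,'pics/o_s.png',C)
E
```

```text
(no output)
```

View pics/o_t.png

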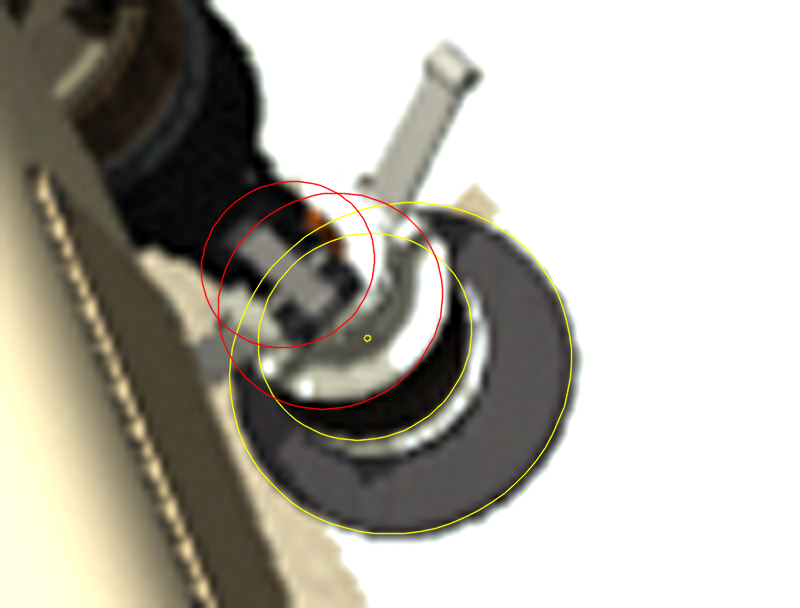

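View pics/o_s.png

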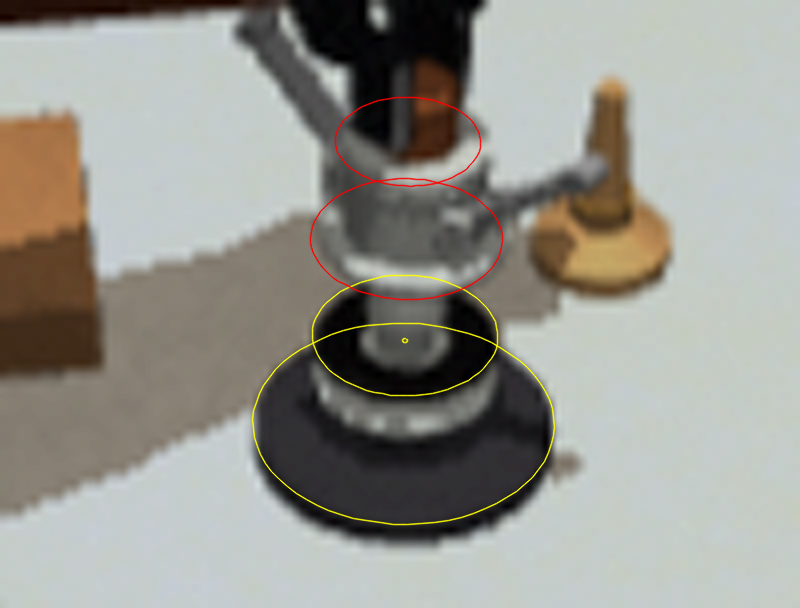

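```bash
python3 - <<'E'
from h import *
for n,pn,c in (('side','f_s',(323,118)),('top','f_t',(212,177))):
    p=np.load(f'pics/{pn}.npz')['p'];x,y=c;q=p[y-22:y+22,x-32:x+32]
    q=cv2.resize(q,None,fx=12,fy=12,interpolation=cv2.INTER_CUBIC);q=np.clip(q*1.3,0,255).astype(np.uint8)
    for k in range(0,64,10): cv2.putText(q,str(x-32+k),(k*12,10),0,.35,(255,0,0)); q[:6,k*12+6]=(255,0,0)
    for k in range(0,44,10): cv2.putText(q,str(y-22+k),(0,k*12+10),0,.35,(255,0,0)); q[k*12+6,:6]=(255,0,0)
    cv2.imwrite(f'pics/z_{n}.png',np.ascontiguousarray(q[:,:,::-1]))
E
```

```text
(no output)
```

View pics/z_side.png

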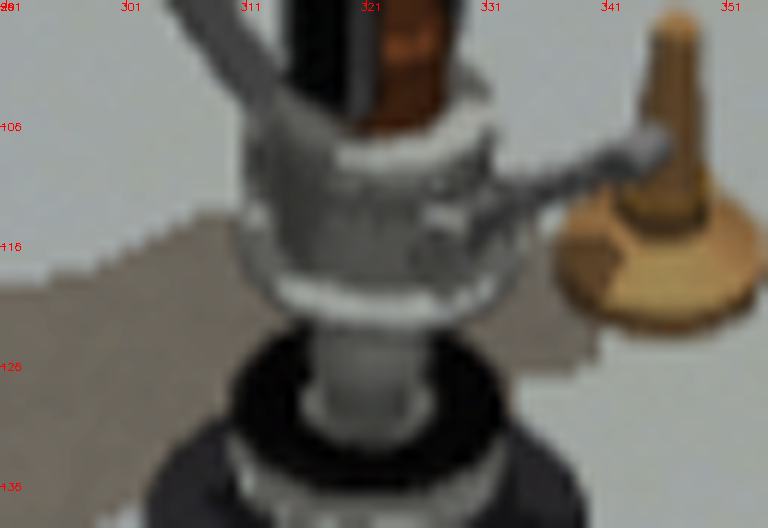

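View pics/z_top.png

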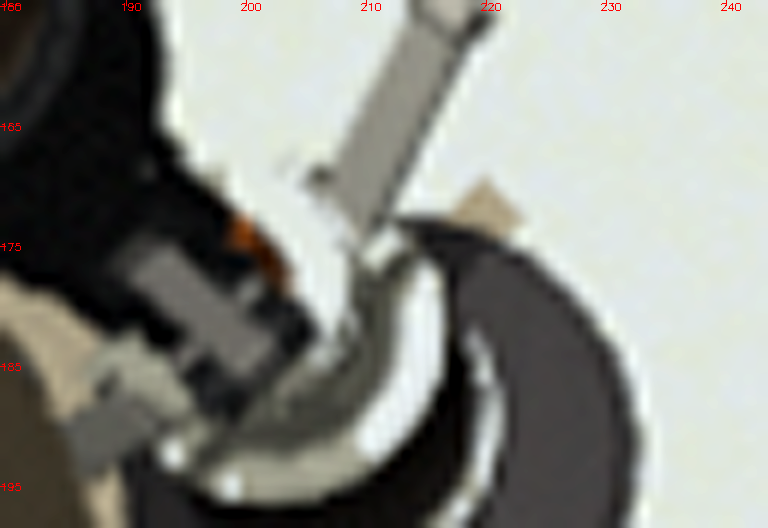

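```bash
python3 - <<'E'
from h import *
from scipy.optimize import least_squares
def ext(n,x,y,z,h,r):
    q=np.vstack([proj(n,circ((x,y,z),r)),proj(n,circ((x,y,z+h),r))]);return q[:,0].min(),q[:,0].max(),q[:,1].max()
def fit(z0,h,r,tr,tb,sl,sr,sb,zf=None):
    def f(v):
        z=v[2] if zf is None else zf
        t=ext('top',v[0],v[1],z,h,r);s=ext('side',v[0],v[1],z,h,r)
        return [t[1]-tr,t[2]-tb,s[0]-sl,s[1]-sr,s[2]-sb]
    R=least_squares(f,[.6,.275,z0]);return R.x.round(4),R.fun.round(2)
print('hub',fit(.107,.006,.036,216.75,196.6,291+238/12-.5,291+526/12-.5,122.6))
print('foot',fit(0,.014,.06,232.75,214,302.4,339.6,154.4,0))
E
```

```text
hub (array([0.6028, 0.2697, 0.1145]), array([-0.05, -0.4 , -0.34, -0.1 ,  0.14]))
foot (array([0.602 , 0.2785, 0.    ]), array([-0.34, -0.09, -0.24,  0.19,  0.53]))
```

>>> step_arm([
  {"x":-0.1,"y":0.45,"z":0,"twist":0,"jaw":1.5},
  {"x":-0.1,"y":0.45,"z":0,"twist":0,"jaw":1.5},
  {"x":-0.1,"y":0.45,"z":0,"twist":0,"jaw":1.5},
])

```text
clock: 6.12
eef_pos: [0.6005, 0.2796, 0.1579]
tool_rot: [-0.274, 0.657, 0.271, 0.648]
ft_force: [-0.3, 0.1, -3.8]
grip_width: 0.0276
```

```bash
python3 - <<'E'
from h import *
look('top','g_t');look('side','g_s')
C=[((.602,.277,.014),.06,(0,255,255)),((.602,.277,.058),.036,(0,255,255)),((.602,.277,.055),.001,(0,255,255)),
((.602,.277,.107),.036,(0,0,255)),((.602,.277,.151),.0265,(0,0,255))]
over('top','g_t',(211,185),(50,38),8,'pics/o2_t.png',C)
over('side','g_s',(321,125),(50,38),8,'pics/o2_s.png',C)
E
```

```text
t 6.1167 eef [0.6005 0.2796 0.1579] yaw 45.27 down [-0.01  -0.008 -1.   ] F [-0.31  0.12 -3.81] w 0.027613069912041696 j [ 0.44  0.61  0.39  1.35 -0.    1.22]
t 6.1667 eef [0.6006 0.2795 0.1579] yaw 45.27 down [-0.009 -0.008 -1.   ] F [-0.04  0.18 -4.19] w 0.027501444926559038 j [ 0.44  0.61  0.39  1.35 -0.    1.22]
```

View pics/o2_t.png

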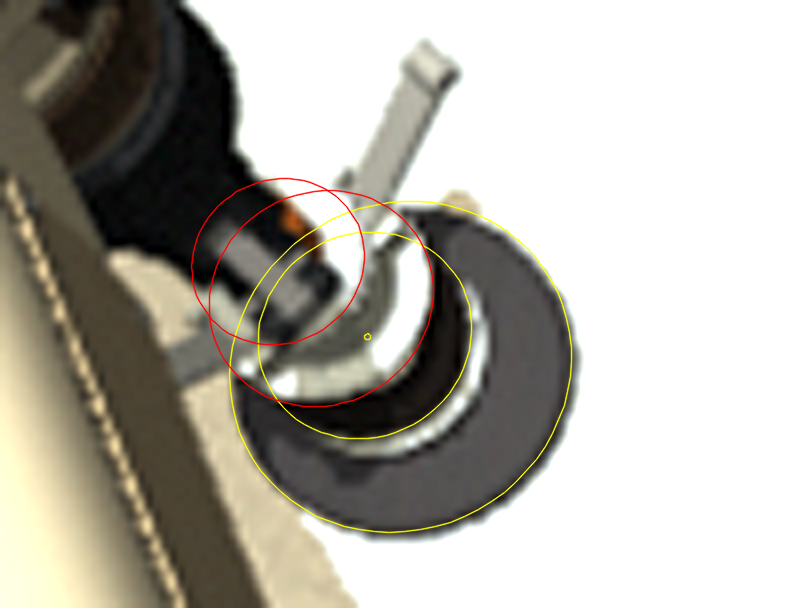

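View pics/o2_s.png

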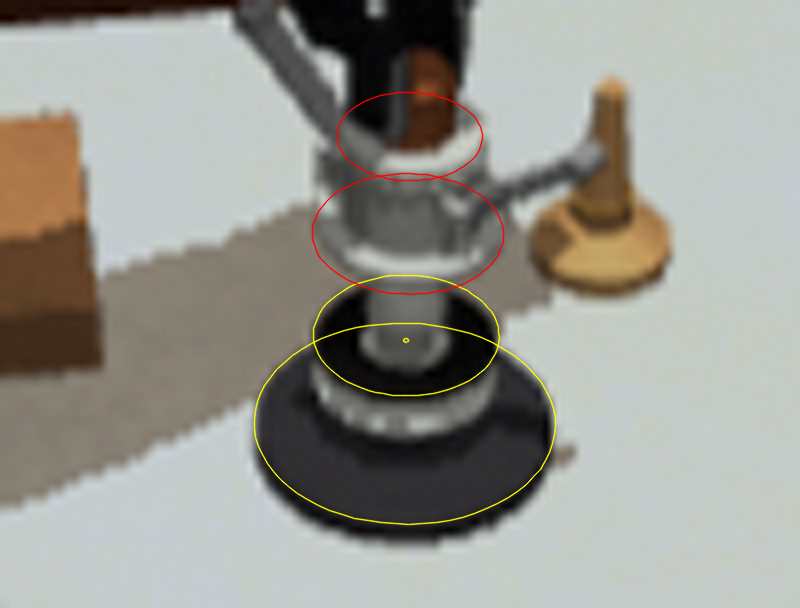

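>>> step_arm([
  {"x":-0.2,"y":-0.15,"z":-0.8,"twist":0,"jaw":1.5},
  {"x":-0.2,"y":-0.15,"z":-1.6,"twist":0,"jaw":1.5},
  {"x":-0.2,"y":-0.15,"z":-2.0,"twist":0,"jaw":1.5},
  {"x":-0.2,"y":-0.15,"z":-2.4,"twist":0,"jaw":1.5},
  {"x":-0.2,"y":-0.15,"z":-2.7,"twist":0,"jaw":1.5},
  {"x":-0.2,"y":-0.15,"z":-3.0,"twist":0,"jaw":1.5},
])

```text
clock: 6.72
eef_pos: [0.5984, 0.2779, 0.1273]
tool_rot: [-0.274, 0.657, 0.271, 0.648]
ft_force: [-0.3, 0.2, -4.7]
grip_width: 0.0274
```

>>> step_arm([
  {"x":0,"y":0,"z":-0.3,"twist":0,"jaw":1.5},
  {"x":0,"y":0,"z":-0.6,"twist":0,"jaw":1.5},
  {"x":0,"y":0,"z":-0.8,"twist":0,"jaw":1.5},
  {"x":0,"y":0,"z":-0.8,"twist":0,"jaw":1.5},
])

```text
clock: 7.05
eef_pos: [0.5986, 0.2785, 0.1191]
tool_rot: [-0.273, 0.657, 0.271, 0.648]
ft_force: [1.0, 2.0, -6.2]
grip_width: 0.0276
```

>>> step_arm([
  {"x":0,"y":0,"z":-0.3,"twist":0,"jaw":1.5},
  {"x":0,"y":0,"z":-0.5,"twist":0,"jaw":1.5},
  {"x":0,"y":0,"z":-0.5,"twist":0,"jaw":1.5},
])

```text
clock: 7.3
eef_pos: [0.5985, 0.2787, 0.1136]
tool_rot: [-0.273, 0.657, 0.271, 0.648]
ft_force: [0.7, 1.0, -5.1]
grip_width: 0.0281
```

```bash
python3 - <<'E'
from h import *
print(bot.get_obs()['ft_torque'])
o,p,d=look('side','h_s')
C=[((.602,.277,.014),.06,(0,255,255))]
over('side','h_s',(321,125),(50,38),8,'pics/o3_s.png',C)
o,p,d=look('top','h_t')
over('top','h_t',(211,185),(50,38),8,'pics/o3_t.png',C)
E
```

```text
[ 0.50593631 -0.12115605 -0.00843209]
t 7.3 eef [0.5985 0.2787 0.1136] yaw 45.29 down [-0.01  -0.007 -1.   ] F [ 0.66  1.01 -5.13] w 0.02811437459474583 j [ 0.44  0.63  0.3   1.25 -0.    1.22]
t 7.35 eef [0.5985 0.2787 0.1137] yaw 45.3 down [-0.01  -0.007 -1.   ] F [ 0.4   0.55 -6.29] w 0.02782067873089673 j [ 0.44  0.63  0.3   1.25 -0.    1.22]
```

View pics/o3_s.png

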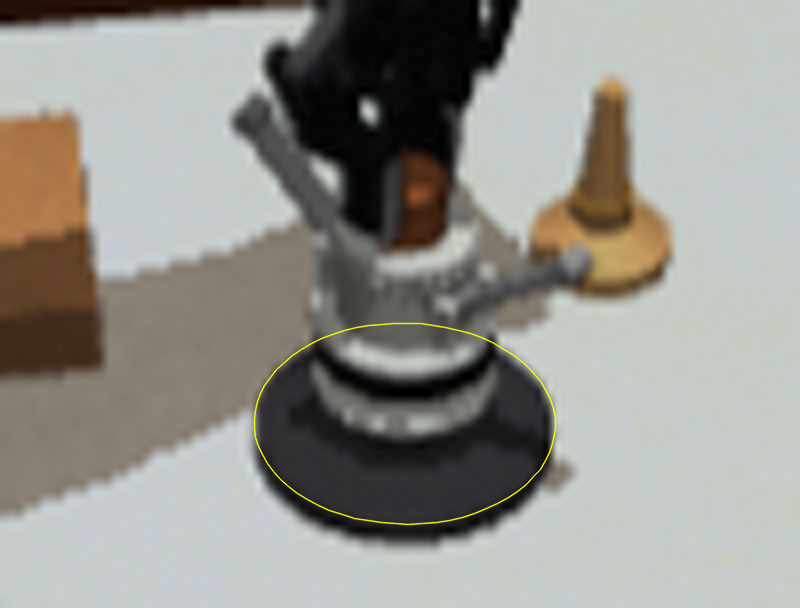

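View pics/o3_t.png

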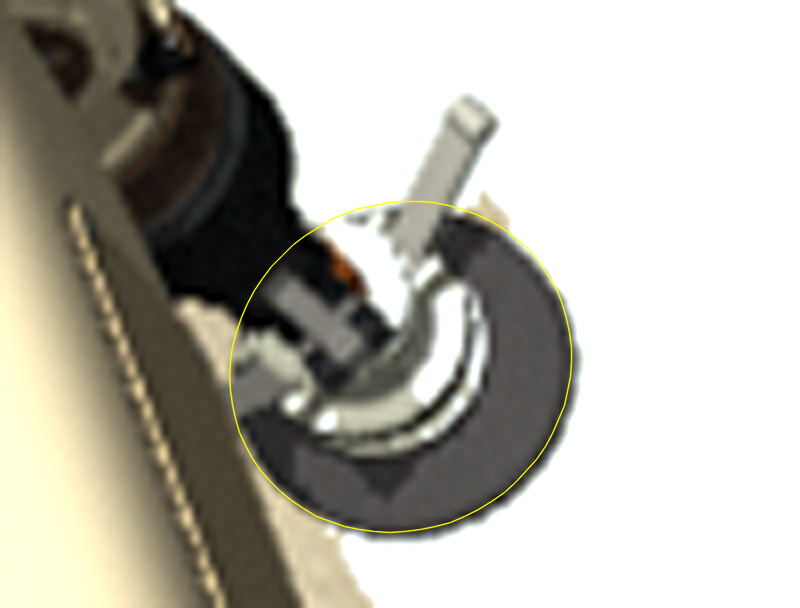

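>>> step_arm([
  {"x":0,"y":0,"z":-0.2,"twist":0,"jaw":1.5},
  {"x":0,"y":0,"z":-0.4,"twist":0,"jaw":1.5},
  {"x":0,"y":0,"z":-0.6,"twist":0,"jaw":1.5},
  {"x":0,"y":0,"z":-0.8,"twist":0,"jaw":1.5},
])

```text
clock: 7.73
eef_pos: [0.5985, 0.2787, 0.1057]
tool_rot: [-0.273, 0.657, 0.271, 0.648]
ft_force: [0.7, 1.0, -3.3]
grip_width: 0.0277
```

>>> step_arm([
  {"x":0,"y":0,"z":-0.2,"twist":0,"jaw":1.5},
  {"x":0,"y":0,"z":-0.4,"twist":0,"jaw":1.5},
  {"x":0,"y":0,"z":-0.4,"twist":0,"jaw":1.5},
])

```text
clock: 7.98
eef_pos: [0.5984, 0.2787, 0.1024]
tool_rot: [-0.273, 0.657, 0.271, 0.649]
ft_force: [-1.7, 1.2, 0.9]
grip_width: 0.0278
```

>>> step_arm([
  {"x":0,"y":0,"z":-0.2,"twist":0,"jaw":1.5},
  {"x":0,"y":0,"z":-0.3,"twist":0,"jaw":1.5},
  {"x":0,"y":0,"z":-0.3,"twist":0,"jaw":1.5},
])

```text
clock: 8.23
eef_pos: [0.5984, 0.2787, 0.0998]
tool_rot: [-0.273, 0.656, 0.271, 0.649]
ft_force: [-3.1, 0.2, 3.4]
grip_width: 0.0279
```

>>> step_arm([
  {"x":0,"y":0,"z":-0.2,"twist":0,"jaw":1.5},
  {"x":0,"y":0,"z":-0.3,"twist":0,"jaw":1.5},
  {"x":0,"y":0,"z":-0.3,"twist":0,"jaw":1.5},
])

```text
clock: 8.48
eef_pos: [0.5985, 0.2787, 0.0968]
tool_rot: [-0.273, 0.656, 0.271, 0.649]
ft_force: [-2.8, -0.3, 3.7]
grip_width: 0.0276
```

>>> step_arm([
  {"x":0,"y":0,"z":-0.15,"twist":0,"jaw":1.5},
  {"x":0,"y":0,"z":-0.3,"twist":0,"jaw":1.5},
  {"x":0,"y":0,"z":-0.3,"twist":0,"jaw":1.5},
])

```text
clock: 8.73
eef_pos: [0.5985, 0.2787, 0.0933]
tool_rot: [-0.273, 0.656, 0.271, 0.649]
ft_force: [-2.7, 0.6, 2.8]
grip_width: 0.0276
```

>>> step_arm([
  {"x":0,"y":0,"z":-0.15,"twist":0,"jaw":1.5},
  {"x":0,"y":0,"z":-0.3,"twist":0,"jaw":1.5},
  {"x":0,"y":0,"z":-0.3,"twist":0,"jaw":1.5},
])

```text
clock: 8.98
eef_pos: [0.5985, 0.2788, 0.0923]
tool_rot: [-0.273, 0.656, 0.271, 0.649]
ft_force: [-6.5, -0.6, 12.4]
grip_width: 0.0272
```

>>> step_arm([
  {"x":0,"y":0,"z":-0.1,"twist":0,"jaw":1.5},
  {"x":0,"y":0,"z":-0.2,"twist":0,"jaw":1.5},
  {"x":0,"y":0,"z":-0.2,"twist":0,"jaw":1.5},
])

```text
clock: 9.23
eef_pos: [0.5985, 0.2787, 0.0923]
tool_rot: [-0.273, 0.656, 0.271, 0.65]
ft_force: [-6.5, -1.8, 12.2]
grip_width: 0.0276
```

>>> step_arm([
  {"x":0,"y":0,"z":-0.15,"twist":0,"jaw":1.5},
  {"x":0,"y":0,"z":-0.3,"twist":0,"jaw":1.5},
  {"x":0,"y":0,"z":-0.35,"twist":0,"jaw":1.5},
  {"x":0,"y":0,"z":-0.35,"twist":0,"jaw":1.5},
  {"x":0,"y":0,"z":-0.35,"twist":0,"jaw":1.5},
])

```text
clock: 9.65
eef_pos: [0.5986, 0.2787, 0.0923]
tool_rot: [-0.273, 0.655, 0.271, 0.65]
ft_force: [-8.0, -2.0, 17.6]
grip_width: 0.0273
```

```bash
python3 - <<'E'
from h import *
print(bot.get_obs()['ft_torque'])
o,p,d=look('side','i_s')
C=[((.602,.277,.014),.06,(0,255,255)),((.602,.277,.042),.036,(0,0,255)),((.602,.277,.086),.0265,(0,0,255))]
over('side','i_s',(321,135),(50,38),8,'pics/o4_s.png',C)
E
```

```text
[-0.55849077  1.72066273  0.00538918]
t 9.65 eef [0.5986 0.2787 0.0923] yaw 45.29 down [-0.005 -0.005 -1.   ] F [-7.97 -2.   17.57] w 0.027253218761961174 j [ 0.44  0.64  0.26  1.2  -0.    1.22]
```

View pics/o4_s.png

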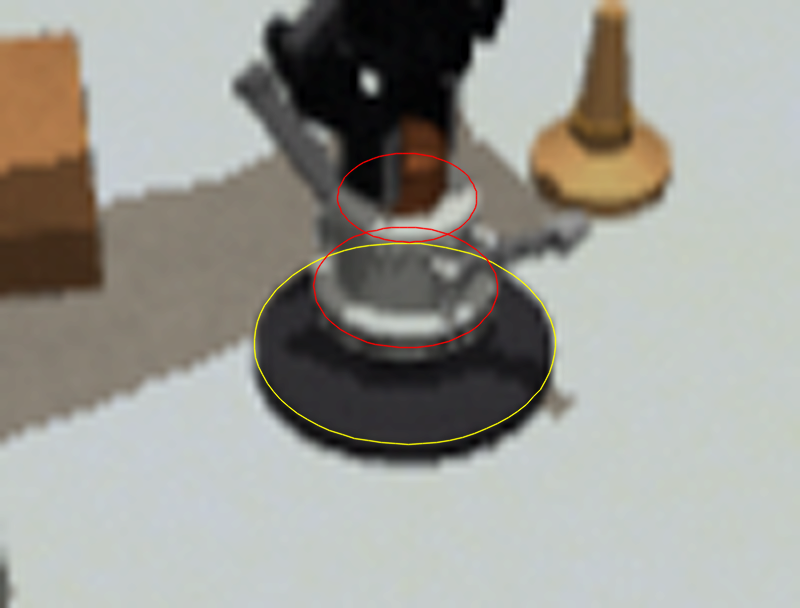

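>>> step_arm([
  {"x":-0.1,"y":0,"z":-0.35,"twist":0,"jaw":1.5},
  {"x":-0.1,"y":0,"z":-0.43,"twist":0,"jaw":1.5},
  {"x":-0.1,"y":0,"z":-0.45,"twist":0,"jaw":1.5},
  {"x":-0.1,"y":0,"z":-0.45,"twist":0,"jaw":1.5},
  {"x":-0.1,"y":0,"z":-0.45,"twist":0,"jaw":1.5},
  {"x":-0.1,"y":0,"z":-0.45,"twist":0,"jaw":1.5},
])

```text
clock: 10.2
eef_pos: [0.5985, 0.2787, 0.0922]
tool_rot: [-0.273, 0.653, 0.271, 0.652]
ft_force: [-8.3, -3.2, 20.9]
grip_width: 0.0276
```

>>> step_arm([
  {"x":0,"y":0,"z":0,"twist":0,"jaw":1.5},
  {"x":0,"y":0,"z":0,"twist":0,"jaw":1.5},
  {"x":0,"y":0,"z":0.1,"twist":0,"jaw":6},
  {"x":0,"y":0,"z":0.1,"twist":0,"jaw":6},
  {"x":0,"y":0,"z":0.1,"twist":0,"jaw":6},
  {"x":0,"y":0,"z":0.1,"twist":0,"jaw":6},
  {"x":0,"y":0,"z":4,"twist":0,"jaw":6},
  {"x":0,"y":0,"z":8,"twist":0,"jaw":6},
  {"x":0,"y":0,"z":8,"twist":0,"jaw":6},
])

```text
clock: 10.95
eef_pos: [0.6025, 0.2805, 0.181]
tool_rot: [-0.273, 0.648, 0.271, 0.657]
ft_force: [1.4, 1.4, 2.1]
grip_width: 0.0599
```

```bash
python3 - <<'E'
from h import *
print(bot.get_obs()['ft_torque'])
o,p,d=look('side','j_s')
C=[((.602,.277,.014),.06,(0,255,255)),((.602,.277,.042),.036,(0,0,255))]
over('side','j_s',(321,135),(50,38),8,'pics/o5_s.png',C)
o,p,d=look('top','j_t')
over('top','j_t',(211,185),(50,38),8,'pics/o5_t.png',C)
o,p,d=look('wrist','j_w')
E
```

```text
[ 0.01390475 -0.10258823  0.00338452]
t 10.95 eef [0.6025 0.2805 0.181 ] yaw 45.27 down [ 0.012  0.002 -1.   ] F [1.4  1.44 2.07] w 0.05988135669780996 j [ 0.44  0.59  0.4   1.37 -0.    1.22]
t 11.0 eef [0.6017 0.2801 0.178 ] yaw 45.27 down [ 0.009  0.001 -1.   ] F [ 0.28  1.6  -1.45] w 0.059801487383374805 j [ 0.44  0.59  0.4   1.37 -0.    1.22]
t 11.05 eef [0.6002 0.2794 0.175 ] yaw 45.27 down [ 0.005 -0.002 -1.   ] F [0.5 0.  0. ] w 0.060036910723636795 j [ 0.44  0.59  0.39  1.37 -0.    1.22]
```

View pics/o5_s.png

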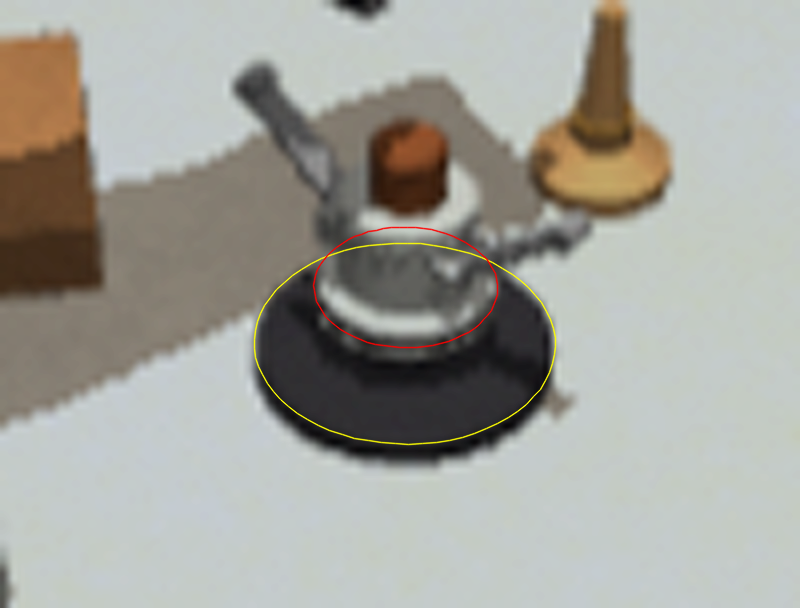

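View pics/j_w.png

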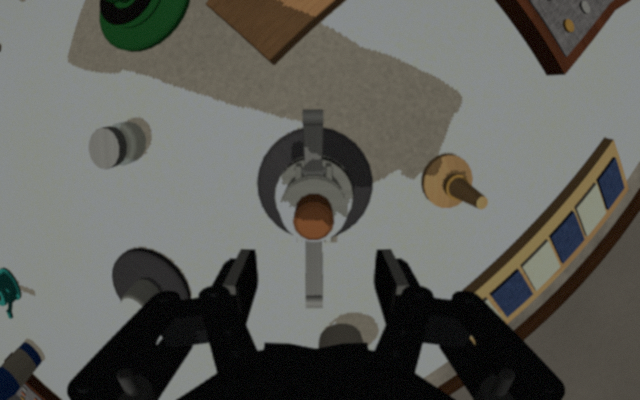

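>>> step_arm([
  {"x":-2.5,"y":2.4,"z":0,"twist":0,"jaw":3},
  {"x":-5.1,"y":4.8,"z":0,"twist":0,"jaw":0},
  {"x":-5.1,"y":4.8,"z":0,"twist":0,"jaw":0},
  {"x":-5.1,"y":4.8,"z":0,"twist":0,"jaw":0},
  {"x":-5.1,"y":4.8,"z":-2,"twist":0,"jaw":0},
  {"x":-5.1,"y":4.8,"z":-4,"twist":0,"jaw":0},
  {"x":-5.1,"y":4.8,"z":-4,"twist":0,"jaw":0},
  {"x":-5.1,"y":4.8,"z":-4,"twist":0,"jaw":0},
])

```text
clock: 11.77
eef_pos: [0.5471, 0.3253, 0.1304]
tool_rot: [-0.273, 0.655, 0.27, 0.651]
ft_force: [0.4, -0.1, -0.5]
grip_width: 0.0
```

```bash
python3 - <<'E'
from h import *
o,p,d=look('side','k_s');crop(p,(316,125),(50,38),8,'pics/k_c.png')
o,p,d=look('wrist','k_w')
E
```

```text
t 11.7667 eef [0.5471 0.3253 0.1304] yaw 45.21 down [-0.004 -0.006 -1.   ] F [ 0.38 -0.08 -0.55] w 2.8685419267210427e-06 j [ 0.54  0.57  0.24  1.24 -0.    1.32]
t 11.8167 eef [0.548 0.326 0.132] yaw 45.22 down [-0.001 -0.005 -1.   ] F [ 1.09  0.59 -0.23] w -0.00012037585767311283 j [ 0.54  0.57  0.24  1.24 -0.    1.32]
```

View pics/k_c.png

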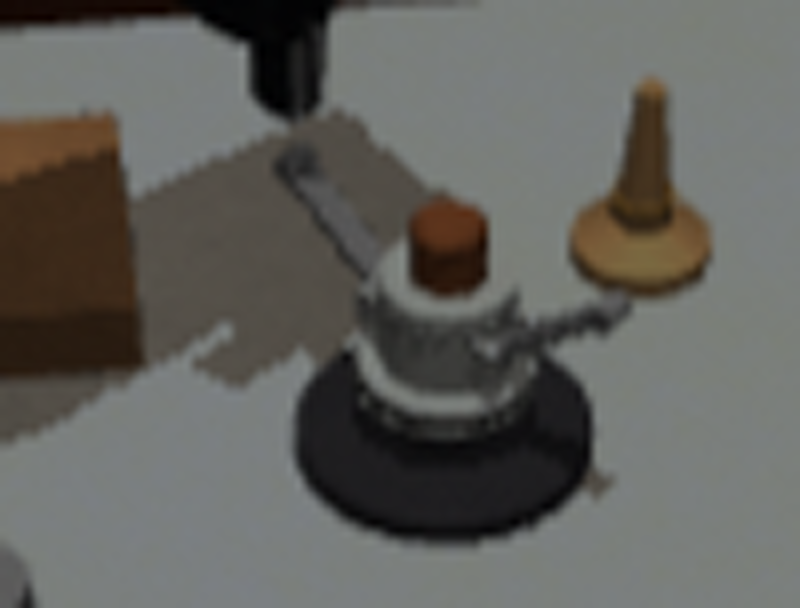

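View pics/k_w.png

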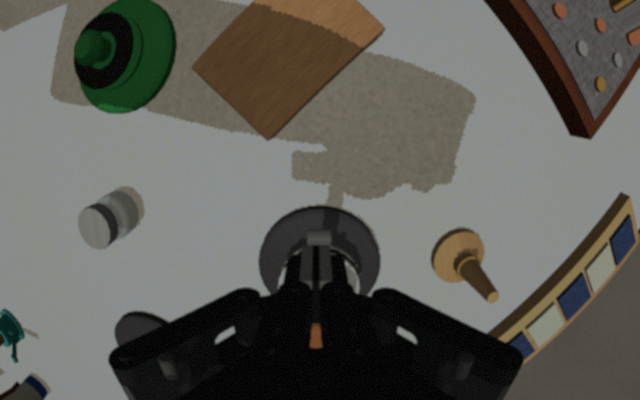

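```bash
python3 - <<'E'
from h import *
a=np.load('pics/k_w.npz');o=dict(eef_pos=a['eef_pos'],tool_rot=a['tool_rot']);R=Ro.from_quat(o['tool_rot']).as_matrix()
c,r=wray(319,236,o);p=c+r*(.112-c[2])/r[2];print(p,R.T@(p-o['eef_pos']))
print(tri([(c,r),ray('side',266+296/8-.5,87+152/8-.5)]))
print(bot.get_obs()['eef_pos'])
E
```

```text
[0.54593449 0.33151216 0.112     ] [0.02002526 0.00541489 0.00253919]
(array([0.54886691, 0.33042886, 0.10821513]), [np.float64(0.0016760292301574347), np.float64(0.0016760292301577272)])
[0.54861342 0.32646661 0.13309749]
```

>>> step_arm([
  {"x":-0.25,"y":0.35,"z":-0.5,"twist":0,"jaw":0},
  {"x":-0.25,"y":0.35,"z":-1,"twist":0,"jaw":0},
  {"x":-0.25,"y":0.35,"z":-1.4,"twist":0,"jaw":0},
  {"x":-0.25,"y":0.35,"z":-1.6,"twist":0,"jaw":0},
  {"x":-0.25,"y":0.35,"z":-1.8,"twist":0,"jaw":0},
])

```text
clock: 12.28
eef_pos: [0.546, 0.3299, 0.1148]
tool_rot: [-0.273, 0.653, 0.271, 0.652]
ft_force: [0.6, -0.8, 0.8]
grip_width: 0.0002
```

>>> step_arm([
  {"x":0,"y":0,"z":-0.2,"twist":0,"jaw":0},
  {"x":0,"y":0,"z":-0.4,"twist":0,"jaw":0},
  {"x":-0.05,"y":0.05,"z":-0.6,"twist":0,"jaw":0},
])

```text
clock: 12.53
eef_pos: [0.5455, 0.3304, 0.1087]
tool_rot: [-0.273, 0.653, 0.271, 0.653]
ft_force: [-0.3, 0.9, 4.5]
grip_width: -0.0001
```

>>> step_arm([
  {"x":-0.05,"y":0.05,"z":-0.2,"twist":0,"jaw":0},
  {"x":-0.1,"y":0.1,"z":-0.4,"twist":0,"jaw":0},
  {"x":-0.15,"y":0.15,"z":-0.6,"twist":0,"jaw":0},
  {"x":-0.2,"y":0.2,"z":-0.8,"twist":0,"jaw":0},
])

```text
clock: 12.87
eef_pos: [0.5429, 0.3338, 0.1017]
tool_rot: [-0.273, 0.653, 0.272, 0.653]
ft_force: [-4.4, 1.9, 5.0]
grip_width: -0.0004
```

```bash
python3 - <<'E'
from h import *
o,p,d=look('side','l_s');crop(p,(316,125),(50,38),8,'pics/l_c.png')
E
```

```text
t 12.8667 eef [0.5429 0.3338 0.1017] yaw 45.28 down [ 0.    -0.001 -1.   ] F [-4.4   1.94  4.97] w -0.00041816744202430225 j [ 0.55  0.59  0.19  1.17 -0.    1.33]
```

View pics/l_c.png

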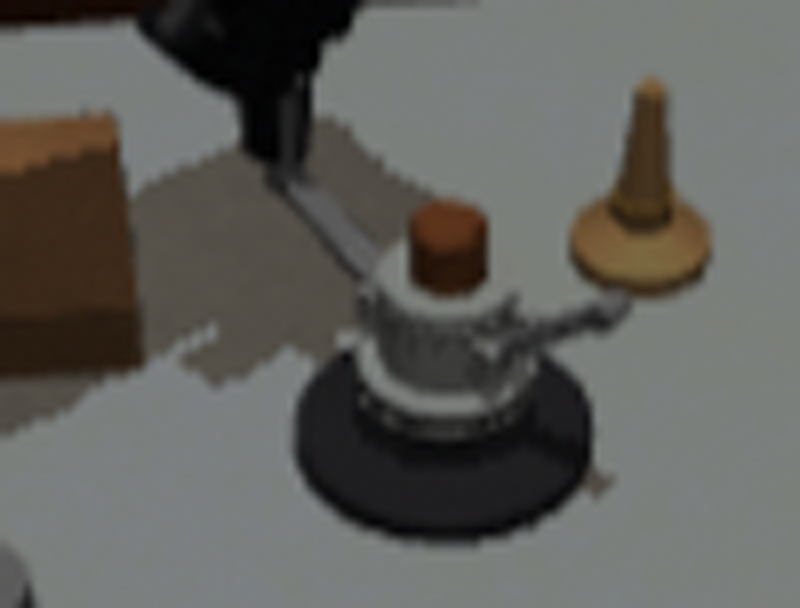

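>>> step_arm([
  {"x":-0.05,"y":0.05,"z":-0.25,"twist":0,"jaw":0},
  {"x":-0.1,"y":0.1,"z":-0.5,"twist":0,"jaw":0},
  {"x":-0.15,"y":0.15,"z":-0.75,"twist":0,"jaw":0},
  {"x":-0.2,"y":0.2,"z":-1.0,"twist":0,"jaw":0},
  {"x":-0.25,"y":0.25,"z":-1.25,"twist":0,"jaw":0},
  {"x":-0.3,"y":0.3,"z":-1.5,"twist":0,"jaw":0},
])

```text
clock: 13.42
eef_pos: [0.5398, 0.3368, 0.0858]
tool_rot: [-0.273, 0.653, 0.272, 0.653]
ft_force: [-1.3, 2.7, 3.5]
grip_width: 0.0002
```

>>> step_arm([
  {"x":0,"y":0,"z":-0.25,"twist":0,"jaw":0},
  {"x":-0.05,"y":0.05,"z":-0.5,"twist":0,"jaw":0},
  {"x":-0.05,"y":0.05,"z":-0.75,"twist":0,"jaw":0},
  {"x":-0.1,"y":0.1,"z":-1.0,"twist":0,"jaw":0},
  {"x":-0.1,"y":0.1,"z":-1.2,"twist":0,"jaw":0},
])

```text
clock: 13.83
eef_pos: [0.5388, 0.3376, 0.0733]
tool_rot: [-0.273, 0.653, 0.272, 0.652]
ft_force: [-1.4, 0.8, 2.5]
grip_width: -0.0003
```

Near level now. I continue in small steps to the stop, which I expect at about z = 0.053.

>>> step_arm([
  {"x":0,"y":0,"z":-0.25,"twist":0,"jaw":0},
  {"x":0,"y":0,"z":-0.5,"twist":0,"jaw":0},
  {"x":0,"y":0,"z":-0.75,"twist":0,"jaw":0},
  {"x":0,"y":0,"z":-0.95,"twist":0,"jaw":0},
  {"x":0,"y":0,"z":-1.1,"twist":0,"jaw":0},
])

```text
clock: 14.25
eef_pos: [0.5388, 0.3375, 0.0619]
tool_rot: [-0.273, 0.653, 0.272, 0.652]
ft_force: [-0.8, 0.9, 1.9]
grip_width: 0.0
```

>>> step_arm([
  {"x":0,"y":0,"z":-0.15,"twist":0,"jaw":0},
  {"x":0,"y":0,"z":-0.3,"twist":0,"jaw":0},
  {"x":0,"y":0,"z":-0.4,"twist":0,"jaw":0},
])

```text
clock: 14.5
eef_pos: [0.5389, 0.3373, 0.0577]
tool_rot: [-0.273, 0.653, 0.271, 0.652]
ft_force: [-0.1, 0.3, 2.1]
grip_width: 0.0001
```

>>> step_arm([
  {"x":0,"y":0,"z":-0.1,"twist":0,"jaw":0},
  {"x":0,"y":0,"z":-0.2,"twist":0,"jaw":0},
  {"x":0,"y":0,"z":-0.2,"twist":0,"jaw":0},
])

```text
clock: 14.75
eef_pos: [0.5391, 0.3371, 0.0555]
tool_rot: [-0.273, 0.653, 0.271, 0.653]
ft_force: [0.1, 0.4, 2.2]
grip_width: 0.0001
```

>>> step_arm([
  {"x":0,"y":0,"z":-0.1,"twist":0,"jaw":0},
  {"x":0,"y":0,"z":-0.2,"twist":0,"jaw":0},
  {"x":0,"y":0,"z":-0.2,"twist":0,"jaw":0},
])

```text
clock: 15.0
eef_pos: [0.5393, 0.3369, 0.0534]
tool_rot: [-0.273, 0.653, 0.271, 0.653]
ft_force: [0.8, 0.2, 1.0]
grip_width: 0.0003
```

>>> step_arm([
  {"x":0,"y":0,"z":-0.1,"twist":0,"jaw":0},
  {"x":0,"y":0,"z":-0.2,"twist":0,"jaw":0},
  {"x":0,"y":0,"z":-0.2,"twist":0,"jaw":0},
])

```text
clock: 15.25
eef_pos: [0.5392, 0.337, 0.0513]
tool_rot: [-0.273, 0.653, 0.271, 0.653]
ft_force: [-0.6, 0.3, 3.0]
grip_width: 0.0002
```

>>> step_arm([
  {"x":0,"y":0,"z":-0.1,"twist":0,"jaw":0},
  {"x":0,"y":0,"z":-0.15,"twist":0,"jaw":0},
  {"x":0,"y":0,"z":-0.15,"twist":0,"jaw":0},
])

```text
clock: 15.5
eef_pos: [0.539, 0.3371, 0.0497]
tool_rot: [-0.273, 0.653, 0.271, 0.652]
ft_force: [-1.0, 1.4, 1.6]
grip_width: 0.0003
```

```bash
python3 - <<'E'
from h import *
o,p,d=look('side','m_s');crop(np.clip(p*1.5,0,255).astype(np.uint8),(316,130),(50,38),8,'pics/m_c.png')
o,p,d=look('wrist','m_w')
E
```

```text
t 15.5 eef [0.539  0.3371 0.0497] yaw 45.26 down [ 0.    -0.003 -1.   ] F [-1.02  1.42  1.64] w 0.00033756215391276417 j [ 0.56  0.63  0.12  1.06 -0.    1.34]
t 15.55 eef [0.539  0.3371 0.0498] yaw 45.26 down [ 0.    -0.003 -1.   ] F [-1.8   0.23  3.09] w -0.00021188000892143237 j [ 0.56  0.63  0.12  1.06 -0.    1.34]
```

View pics/m_c.png

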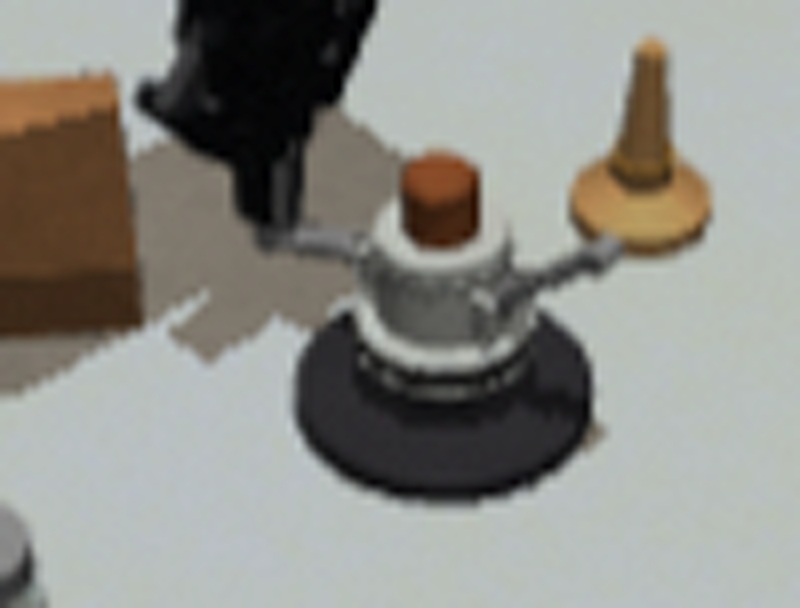

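View pics/m_w.png

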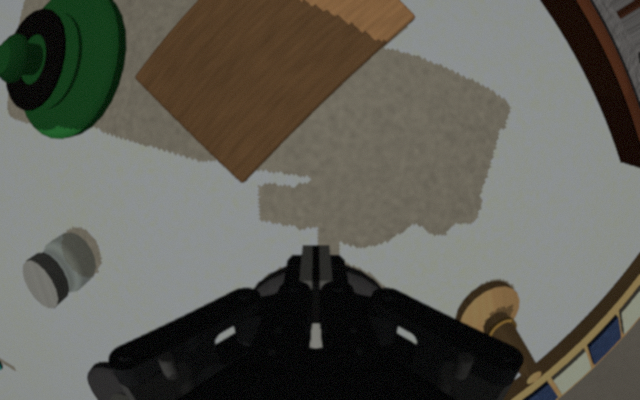

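>>> step_arm([
  {"x":0,"y":0,"z":-0.1,"twist":0,"jaw":0},
  {"x":0,"y":0,"z":-0.2,"twist":0,"jaw":0},
  {"x":0,"y":0,"z":-0.2,"twist":0,"jaw":0},
])

```text
clock: 15.85
eef_pos: [0.5389, 0.3372, 0.0477]
tool_rot: [-0.273, 0.653, 0.271, 0.652]
ft_force: [-0.7, 1.4, 4.2]
grip_width: -0.0002
```

>>> step_arm([
  {"x":0,"y":0,"z":-0.1,"twist":0,"jaw":0},
  {"x":0,"y":0,"z":-0.15,"twist":0,"jaw":0},
  {"x":0,"y":0,"z":-0.15,"twist":0,"jaw":0},
])

```text
clock: 16.1
eef_pos: [0.5391, 0.3374, 0.0468]
tool_rot: [-0.273, 0.653, 0.271, 0.653]
ft_force: [-2.0, 1.6, 6.2]
grip_width: -0.0
```

>>> step_arm([
  {"x":0,"y":0,"z":-0.1,"twist":0,"jaw":0},
  {"x":0,"y":0,"z":-0.15,"twist":0,"jaw":0},
  {"x":0,"y":0,"z":-0.15,"twist":0,"jaw":0},
])

```text
clock: 16.35
eef_pos: [0.5394, 0.3377, 0.0464]
tool_rot: [-0.273, 0.652, 0.271, 0.653]
ft_force: [-2.5, 0.7, 7.9]
grip_width: 0.0002
```

>>> step_arm([
  {"x":0,"y":0,"z":1,"twist":0,"jaw":0},
  {"x":0,"y":0,"z":4,"twist":0,"jaw":0},
  {"x":0,"y":0,"z":8,"twist":0,"jaw":0},
  {"x":0,"y":0,"z":11,"twist":0,"jaw":0},
  {"x":0,"y":0,"z":11,"twist":0,"jaw":0},
  {"x":0,"y":0,"z":11,"twist":0,"jaw":0},
])

```text
clock: 16.85
eef_pos: [0.541, 0.3381, 0.1591]
tool_rot: [-0.273, 0.65, 0.271, 0.655]
ft_force: [-0.7, -0.3, -0.6]
grip_width: 0.0002
```

```bash
python3 - <<'E'
from h import *
o,p,d=look('side','n_s');crop(np.clip(p*1.5,0,255).astype(np.uint8),(316,130),(50,38),8,'pics/n_c.png')
o,p,d=look('wrist','n_w')
E
```

```text
t 16.85 eef [0.541  0.3381 0.1591] yaw 45.25 down [ 0.007  0.001 -1.   ] F [-0.69 -0.34 -0.6 ] w 0.0002273174773223941 j [ 0.56  0.55  0.27  1.29 -0.    1.34]
t 16.9 eef [0.5397 0.3374 0.1568] yaw 45.25 down [ 0.003 -0.001 -1.   ] F [-0.49 -0.75 -0.68] w -0.00036847935062149517 j [ 0.56  0.55  0.27  1.29 -0.    1.34]
```

View pics/n_c.png

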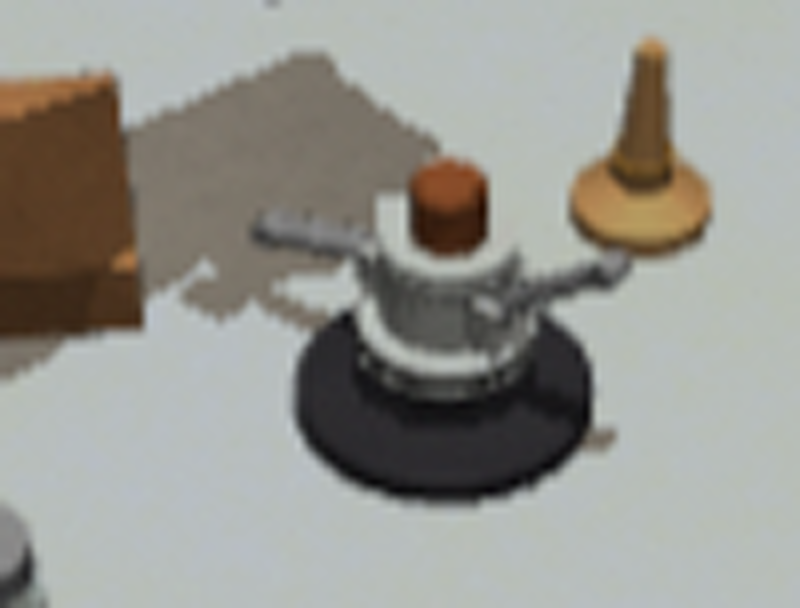

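View pics/n_w.png

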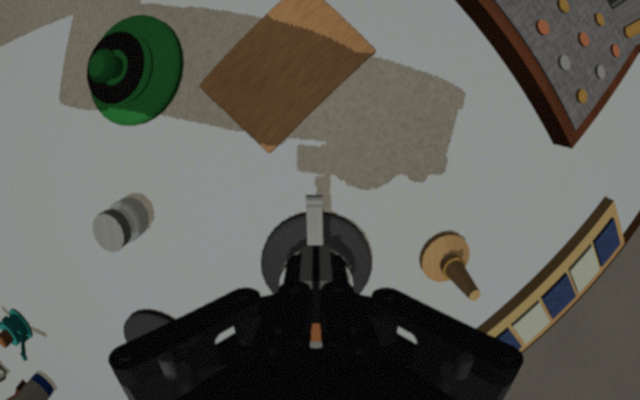

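```bash
python3 - <<'E'
from h import *
a=np.load('pics/n_w.npz');o=dict(eef_pos=a['eef_pos'],tool_rot=a['tool_rot'])
S=np.array(ray('side',266+268/8-.5,92+226/8-.5),dtype=object)
print('tipL',tri([wray(314.5,203,o),ray('side',266+266/8-.5,92+225/8-.5)]))
for n,pn,c in (('side','n_s',(318,120)),):
    p=np.load(f'pics/{pn}.npz')['p'];x,y=c;q=p[y-22:y+22,x-32:x+32]
    q=cv2.resize(q,None,fx=12,fy=12,interpolation=cv2.INTER_CUBIC);q=np.clip(q*1.5,0,255).astype(np.uint8)[:,:,::-1].copy()
    e=np.array([-.71,.704]);H=np.array([.6015,.2772])
    for rim in (.042,):
      for th,col in ((45,(0,255,0)),(-15,(0,0,255)),(0,(255,0,0)),(-10,(255,255,0))):
        for s in (1,-1):
          P=[np.r_[H+s*e*(.026+L*np.cos(np.radians(th))),rim+.022+L*np.sin(np.radians(th))] for L in (0,.062)]
          uv=((proj('side',P)-[x-32,y-22]+.5)*12).round().astype(int);cv2.line(q,tuple(map(int,uv[0])),tuple(map(int,uv[1])),col,1,cv2.LINE_AA)
    for zz,r in ((rim,.036),(rim+.044,.0265),(rim+.07,.015)):
        uv=(proj('side',circ((*H,zz),r))-[x-32,y-22]+.5)*12;cv2.polylines(q,[uv.round().astype(int)],True,(255,0,255),1,cv2.LINE_AA)
    cv2.imwrite('pics/n_o.png',q)
E
```

```text
tipL (array([0.53916702, 0.33598681, 0.05143917]), [np.float64(0.0015311482982084778), np.float64(0.0015311482982084653)])
```

View pics/n_o.png

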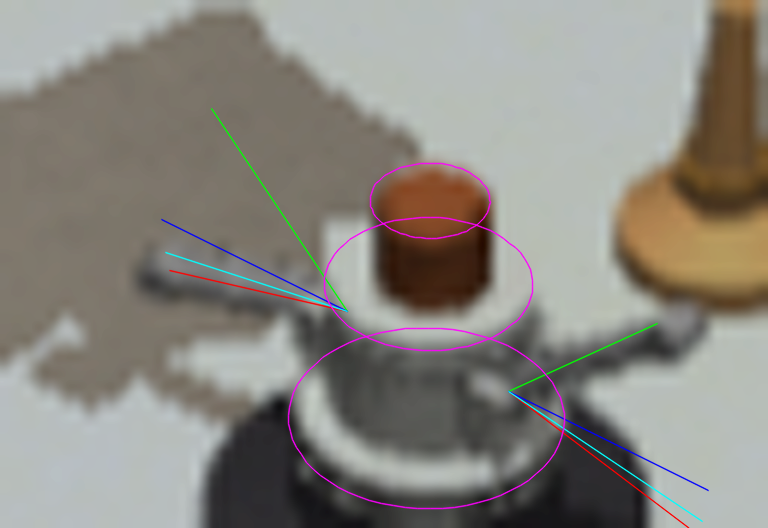

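>>> step_arm([
  {"x":3,"y":-3,"z":0.3,"twist":0,"jaw":0},
  {"x":5.9,"y":-5.7,"z":0.3,"twist":0,"jaw":0},
  {"x":8.8,"y":-8.5,"z":0.3,"twist":0,"jaw":0},
  {"x":11.2,"y":-11.2,"z":0,"twist":0,"jaw":0},
  {"x":11.2,"y":-11.2,"z":-1,"twist":0,"jaw":0},
  {"x":11.2,"y":-11.2,"z":-2.2,"twist":0,"jaw":0},
  {"x":11.2,"y":-11.2,"z":-2.2,"twist":0,"jaw":0},
  {"x":11.2,"y":-11.2,"z":-2.2,"twist":0,"jaw":0},
])

```text
clock: 17.62
eef_pos: [0.649, 0.2242, 0.1301]
tool_rot: [-0.273, 0.655, 0.271, 0.65]
ft_force: [0.4, 0.5, 0.6]
grip_width: -0.0001
```

```bash
python3 - <<'E'
from h import *
o,p,d=look('side','p_s');crop(np.clip(p*1.5,0,255).astype(np.uint8),(328,120),(50,38),8,'pics/p_c.png')
o,p,d=look('wrist','p_w')
print(bot.get_obs()['eef_pos'])
E
```

```text
t 17.6167 eef [0.649  0.2242 0.1301] yaw 45.23 down [-0.006 -0.005 -1.   ] F [0.36 0.49 0.6 ] w -0.00011623082227533187 j [ 0.33  0.68  0.42  1.32 -0.    1.12]
t 17.6667 eef [0.6497 0.2249 0.1316] yaw 45.27 down [-0.003 -0.004 -1.   ] F [0.32 0.14 0.06] w -6.148185523950365e-05 j [ 0.33  0.67  0.42  1.32 -0.    1.12]
[0.65021826 0.22536462 0.13275383]
```

View pics/p_c.png

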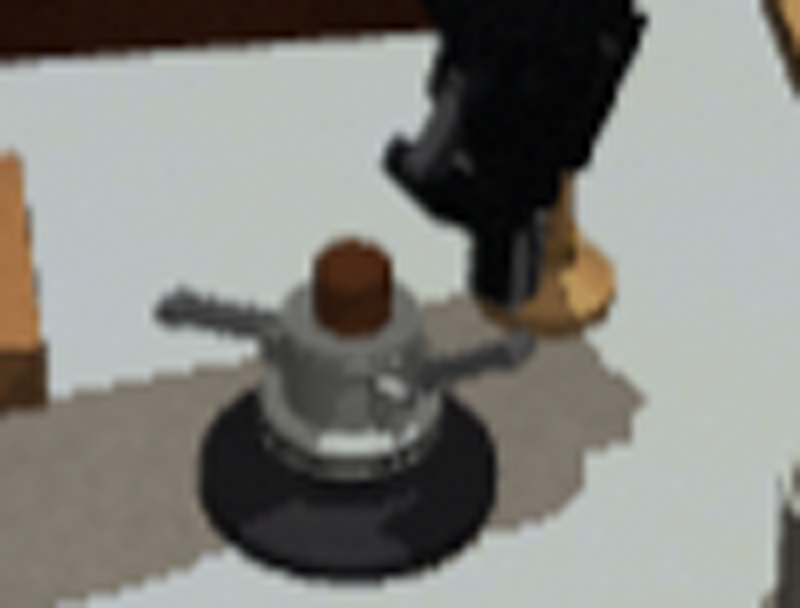

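View pics/p_w.png

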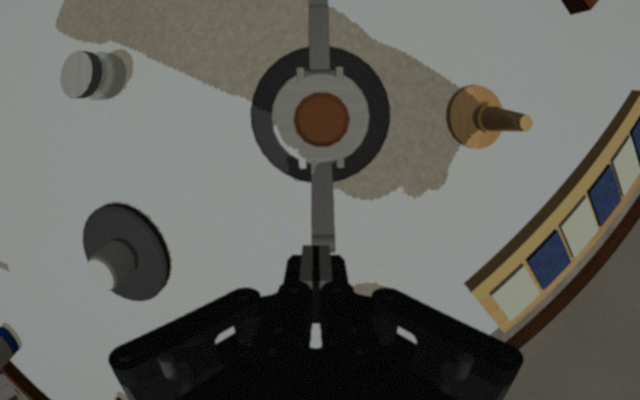

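```bash
python3 - <<'E'
from h import *
a=np.load('pics/p_w.npz');o=dict(eef_pos=a['eef_pos'],tool_rot=a['tool_rot']);R=Ro.from_quat(o['tool_rot']).as_matrix()
for u,v,z in ((323,243,.112),(321.5,119,.112),(322,185,.08),(318.5,40,.056)):
    c,r=wray(u,v,o);p=c+r*(z-c[2])/r[2];print(p.round(4),(R.T@(p-o['eef_pos'])).round(4))
E
```

```text
[0.6522 0.2291 0.112 ] [0.0196 0.0012 0.0048]
[0.602  0.2772 0.112 ] [0.0195 0.0707 0.0037]
[0.6333 0.2474 0.08  ] [0.0516 0.0275 0.0047]
[0.5622 0.3147 0.056 ] [0.0755 0.1255 0.0026]
```

>>> step_arm([
  {"x":0.65,"y":-0.2,"z":-0.3,"twist":0,"jaw":0},
  {"x":0.65,"y":-0.2,"z":-0.8,"twist":0,"jaw":0},
  {"x":0.65,"y":-0.2,"z":-1.3,"twist":0,"jaw":0},
  {"x":0.65,"y":-0.2,"z":-1.6,"twist":0,"jaw":0},
  {"x":0.65,"y":-0.2,"z":-1.8,"twist":0,"jaw":0},
])

```text
clock: 18.13
eef_pos: [0.6562, 0.2233, 0.1139]
tool_rot: [-0.273, 0.654, 0.271, 0.651]
ft_force: [-0.5, 0.9, -0.1]
grip_width: 0.0001
```

>>> step_arm([
  {"x":0,"y":0,"z":-0.2,"twist":0,"jaw":0},
  {"x":0,"y":0,"z":-0.4,"twist":0,"jaw":0},
  {"x":0.05,"y":-0.05,"z":-0.6,"twist":0,"jaw":0},
])

```text
clock: 18.38
eef_pos: [0.657, 0.2228, 0.1083]
tool_rot: [-0.274, 0.653, 0.271, 0.652]
ft_force: [-0.6, -1.4, 2.1]
grip_width: 0.0002
```

>>> step_arm([
  {"x":0.05,"y":-0.05,"z":-0.2,"twist":0,"jaw":0},
  {"x":0.1,"y":-0.1,"z":-0.4,"twist":0,"jaw":0},
  {"x":0.15,"y":-0.15,"z":-0.6,"twist":0,"jaw":0},
  {"x":0.2,"y":-0.2,"z":-0.8,"twist":0,"jaw":0},
])

```text
clock: 18.72
eef_pos: [0.6605, 0.22, 0.1014]
tool_rot: [-0.274, 0.653, 0.27, 0.653]
ft_force: [1.9, -2.4, 4.0]
grip_width: -0.0003
```

>>> step_arm([
  {"x":0.05,"y":-0.05,"z":-0.25,"twist":0,"jaw":0},
  {"x":0.1,"y":-0.1,"z":-0.5,"twist":0,"jaw":0},
  {"x":0.15,"y":-0.15,"z":-0.75,"twist":0,"jaw":0},
  {"x":0.2,"y":-0.2,"z":-1.0,"twist":0,"jaw":0},
  {"x":0.25,"y":-0.25,"z":-1.25,"twist":0,"jaw":0},
  {"x":0.3,"y":-0.3,"z":-1.5,"twist":0,"jaw":0},
])

```text
clock: 19.22
eef_pos: [0.6635, 0.2172, 0.0859]
tool_rot: [-0.274, 0.653, 0.27, 0.653]
ft_force: [1.4, -0.9, 2.4]
grip_width: 0.0001
```

>>> step_arm([
  {"x":0,"y":0,"z":-0.25,"twist":0,"jaw":0},
  {"x":0.05,"y":-0.05,"z":-0.5,"twist":0,"jaw":0},
  {"x":0.05,"y":-0.05,"z":-0.75,"twist":0,"jaw":0},
  {"x":0.1,"y":-0.1,"z":-1.0,"twist":0,"jaw":0},
  {"x":0.1,"y":-0.1,"z":-1.2,"twist":0,"jaw":0},
])

```text
clock: 19.63
eef_pos: [0.6642, 0.2163, 0.0733]
tool_rot: [-0.274, 0.653, 0.271, 0.652]
ft_force: [1.5, -0.5, 2.0]
grip_width: -0.0002
```

>>> step_arm([
  {"x":0,"y":0,"z":-0.25,"twist":0,"jaw":0},
  {"x":0,"y":0,"z":-0.5,"twist":0,"jaw":0},
  {"x":0,"y":0,"z":-0.75,"twist":0,"jaw":0},
  {"x":0,"y":0,"z":-0.95,"twist":0,"jaw":0},
  {"x":0,"y":0,"z":-1.1,"twist":0,"jaw":0},
])

```text
clock: 20.05
eef_pos: [0.664, 0.2164, 0.0618]
tool_rot: [-0.274, 0.653, 0.271, 0.652]
ft_force: [1.9, -0.5, 1.8]
grip_width: 0.0
```

>>> step_arm([
  {"x":0,"y":0,"z":-0.15,"twist":0,"jaw":0},
  {"x":0,"y":0,"z":-0.3,"twist":0,"jaw":0},
  {"x":0,"y":0,"z":-0.4,"twist":0,"jaw":0},
])

```text
clock: 20.3
eef_pos: [0.6637, 0.2165, 0.0576]
tool_rot: [-0.274, 0.653, 0.271, 0.652]
ft_force: [0.6, 0.2, 1.5]
grip_width: -0.0007
```

>>> step_arm([
  {"x":0,"y":0,"z":-0.1,"twist":0,"jaw":0},
  {"x":0,"y":0,"z":-0.2,"twist":0,"jaw":0},
  {"x":0,"y":0,"z":-0.2,"twist":0,"jaw":0},
])

```text
clock: 20.55
eef_pos: [0.6635, 0.2167, 0.0553]
tool_rot: [-0.273, 0.653, 0.271, 0.652]
ft_force: [1.0, -0.0, 2.3]
grip_width: -0.0003
```

>>> step_arm([
  {"x":0,"y":0,"z":-0.1,"twist":0,"jaw":0},
  {"x":0,"y":0,"z":-0.2,"twist":0,"jaw":0},
  {"x":0,"y":0,"z":-0.2,"twist":0,"jaw":0},
])

```text
clock: 20.8
eef_pos: [0.6632, 0.2169, 0.053]
tool_rot: [-0.273, 0.653, 0.271, 0.652]
ft_force: [1.4, 0.5, 1.7]
grip_width: 0.0001
```

>>> step_arm([
  {"x":0,"y":0,"z":-0.1,"twist":0,"jaw":0},
  {"x":0,"y":0,"z":-0.15,"twist":0,"jaw":0},
  {"x":0,"y":0,"z":-0.15,"twist":0,"jaw":0},
])

```text
clock: 21.05
eef_pos: [0.6634, 0.217, 0.0519]
tool_rot: [-0.273, 0.653, 0.271, 0.652]
ft_force: [0.2, -0.4, 3.9]
grip_width: -0.0
```

>>> step_arm([
  {"x":0,"y":0,"z":-0.1,"twist":0,"jaw":0},
  {"x":0,"y":0,"z":-0.15,"twist":0,"jaw":0},
  {"x":0,"y":0,"z":-0.15,"twist":0,"jaw":0},
])

```text
clock: 21.3
eef_pos: [0.6636, 0.2171, 0.0513]
tool_rot: [-0.273, 0.653, 0.271, 0.652]
ft_force: [-1.7, -0.7, 7.0]
grip_width: 0.0002
```

>>> step_arm([
  {"x":0,"y":0,"z":-0.1,"twist":0,"jaw":0},
  {"x":0,"y":0,"z":-0.15,"twist":0,"jaw":0},
  {"x":0,"y":0,"z":-0.15,"twist":0,"jaw":0},
])

```text
clock: 21.55
eef_pos: [0.6638, 0.2173, 0.051]
tool_rot: [-0.273, 0.652, 0.272, 0.653]
ft_force: [-1.8, 0.2, 8.0]
grip_width: -0.0001
```

>>> step_arm([
  {"x":0,"y":0,"z":1,"twist":0,"jaw":0},
  {"x":0,"y":0,"z":4,"twist":0,"jaw":0},
  {"x":0,"y":0,"z":8,"twist":0,"jaw":0},
  {"x":0,"y":0,"z":10.5,"twist":0,"jaw":0},
  {"x":-6,"y":6,"z":10.5,"twist":0,"jaw":0},
  {"x":-12.4,"y":12,"z":10.5,"twist":0,"jaw":0},
  {"x":-12.4,"y":12,"z":10.5,"twist":0,"jaw":0},
  {"x":-12.4,"y":12,"z":10.5,"twist":0,"jaw":0},
  {"x":-12.4,"y":12,"z":10.5,"twist":0,"jaw":0},
  {"x":-12.4,"y":12,"z":8,"twist":0,"jaw":0},
])

```text
clock: 22.38
eef_pos: [0.5399, 0.3416, 0.1364]
tool_rot: [-0.274, 0.648, 0.274, 0.655]
ft_force: [0.9, -0.4, 0.6]
grip_width: -0.0001
```

```bash
python3 - <<'E'
from h import *
look('side','q_s'); o,p,d=look('wrist','q_w')
x,y=318,120
p=np.load('pics/q_s.npz')['p'];q=p[y-22:y+22,x-32:x+32]
q=cv2.resize(q,None,fx=12,fy=12,interpolation=cv2.INTER_CUBIC);q=np.clip(q*1.5,0,255).astype(np.uint8)[:,:,::-1].copy()
cv2.imwrite('pics/q_o.png',q); print(bot.get_obs()['eef_pos'])
E
```

```text
t 22.3833 eef [0.5399 0.3416 0.1364] yaw 45.63 down [ 0.009  0.003 -1.   ] F [ 0.91 -0.37  0.6 ] w -0.00012614960947355172 j [ 0.57  0.56  0.23  1.24 -0.    1.34]
t 22.4333 eef [0.5374 0.3382 0.1277] yaw 45.52 down [-0.001 -0.004 -1.   ] F [-1.33 -0.81 -4.22] w 0.0002652469634461984 j [ 0.56  0.57  0.22  1.23 -0.    1.34]
[0.53684919 0.33650809 0.12760011]
```

View pics/q_o.png

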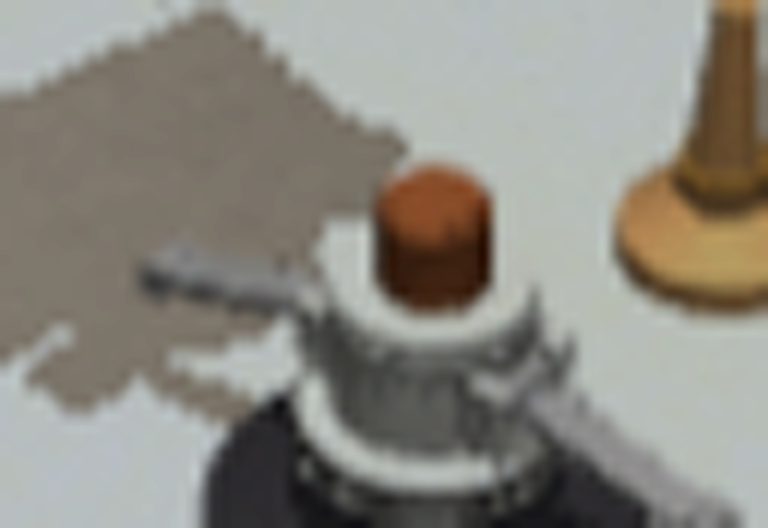

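View pics/q_w.png

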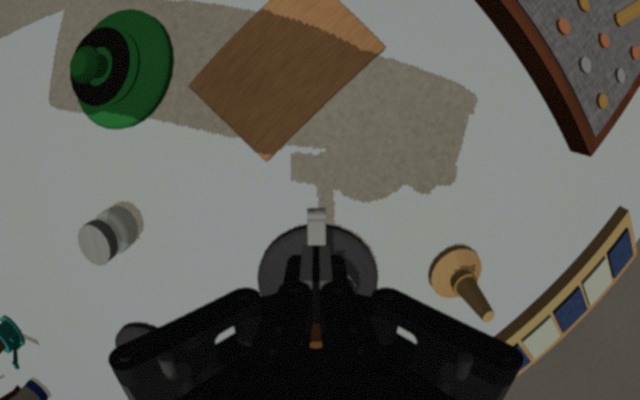

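>>> step_arm([
  {"x":0.2,"y":0.05,"z":-2.5,"twist":0,"jaw":0},
  {"x":0.2,"y":0.05,"z":-4.5,"twist":0,"jaw":0},
  {"x":0.2,"y":0.05,"z":-6,"twist":0,"jaw":0},
  {"x":0.2,"y":0.05,"z":-6.8,"twist":0,"jaw":0},
  {"x":0.2,"y":0.05,"z":-6.8,"twist":0,"jaw":0},
])

```text
clock: 22.9
eef_pos: [0.5379, 0.3353, 0.0573]
tool_rot: [-0.274, 0.657, 0.271, 0.648]
ft_force: [-0.5, -0.5, -1.9]
grip_width: 0.0001
```

>>> step_arm([
  {"x":0,"y":0,"z":-0.15,"twist":0,"jaw":0},
  {"x":0,"y":0,"z":-0.3,"twist":0,"jaw":0},
  {"x":0,"y":0,"z":-0.3,"twist":0,"jaw":0},
])

```text
clock: 23.15
eef_pos: [0.5385, 0.3354, 0.0551]
tool_rot: [-0.274, 0.656, 0.271, 0.649]
ft_force: [0.4, -0.2, -0.1]
grip_width: 0.0002
```

>>> step_arm([
  {"x":0,"y":0,"z":-0.1,"twist":0,"jaw":0},
  {"x":0,"y":0,"z":-0.2,"twist":0,"jaw":0},
  {"x":0,"y":0,"z":-0.2,"twist":0,"jaw":0},
])

```text
clock: 23.4
eef_pos: [0.5388, 0.3356, 0.0536]
tool_rot: [-0.274, 0.656, 0.271, 0.649]
ft_force: [-0.4, -0.2, 0.1]
grip_width: 0.0
```

>>> step_arm([
  {"x":0,"y":0,"z":-0.1,"twist":0,"jaw":0},
  {"x":0,"y":0,"z":-0.2,"twist":0,"jaw":0},
  {"x":0,"y":0,"z":-0.2,"twist":0,"jaw":0},
])

```text
clock: 23.65
eef_pos: [0.5389, 0.3358, 0.052]
tool_rot: [-0.274, 0.656, 0.271, 0.649]
ft_force: [-0.2, 0.2, 3.0]
grip_width: 0.0001
```

>>> step_arm([
  {"x":0,"y":0,"z":-0.1,"twist":0,"jaw":0},
  {"x":0,"y":0,"z":-0.15,"twist":0,"jaw":0},
  {"x":0,"y":0,"z":-0.15,"twist":0,"jaw":0},
])

```text
clock: 23.9
eef_pos: [0.539, 0.3362, 0.0509]
tool_rot: [-0.274, 0.655, 0.271, 0.649]
ft_force: [-1.3, 0.4, 3.8]
grip_width: 0.0001
```

>>> step_arm([
  {"x":0,"y":0,"z":-0.1,"twist":0,"jaw":0},
  {"x":0,"y":0,"z":-0.13,"twist":0,"jaw":0},
  {"x":0,"y":0,"z":-0.13,"twist":0,"jaw":0},
])

```text
clock: 24.15
eef_pos: [0.5392, 0.3364, 0.0503]
tool_rot: [-0.274, 0.655, 0.271, 0.65]
ft_force: [-1.2, 0.3, 6.8]
grip_width: -0.0001
```

>>> step_arm([
  {"x":0,"y":0,"z":1,"twist":0,"jaw":0},
  {"x":0,"y":0,"z":4,"twist":0,"jaw":0},
  {"x":0,"y":0,"z":8,"twist":0,"jaw":0},
  {"x":0,"y":0,"z":12,"twist":0,"jaw":0},
  {"x":-3,"y":0,"z":16,"twist":0,"jaw":0},
  {"x":-7,"y":0,"z":18,"twist":0,"jaw":0},
  {"x":-10,"y":0,"z":18,"twist":0,"jaw":0},
  {"x":-10,"y":0,"z":18,"twist":0,"jaw":0},
  {"x":-10,"y":0,"z":18,"twist":0,"jaw":0},
])

```text
clock: 24.9
eef_pos: [0.4376, 0.3363, 0.2315]
tool_rot: [-0.275, 0.654, 0.272, 0.65]
ft_force: [-0.5, 0.3, -0.4]
grip_width: -0.0002
```

```bash
python3 - <<'E'
from h import *
look('side','r_s');look('top','r_t')
a=[]
for n,x,y in (('r_s',321,125),('r_t',211,188)):
    p=np.load(f'pics/{n}.npz')['p'];q=p[y-37:y+37,x-45:x+45];a.append(np.clip(cv2.resize(q,(400,329),interpolation=cv2.INTER_CUBIC)*1.4,0,255).astype(np.uint8))
cv2.imwrite('pics/r_c.png',np.ascontiguousarray(np.hstack(a)[:,:,::-1]))
E
```

```text
t 24.9 eef [0.4376 0.3363 0.2315] yaw 45.47 down [-0.005 -0.006 -1.   ] F [-0.47  0.31 -0.43] w -0.00024506588255900644 j [ 0.66  0.35  0.16  1.38 -0.    1.43]
t 24.95 eef [0.4388 0.3365 0.2309] yaw 45.42 down [-0.004 -0.006 -1.   ] F [0.98 0.34 0.32] w -0.0001587941694881713 j [ 0.66  0.35  0.16  1.38 -0.    1.43]
```

View pics/r_c.png

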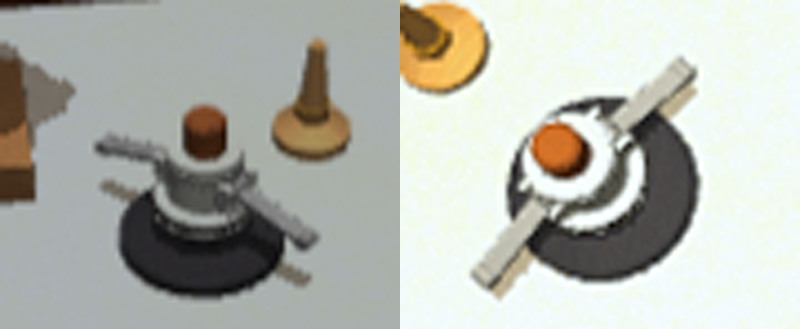

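View pics/r_t.png

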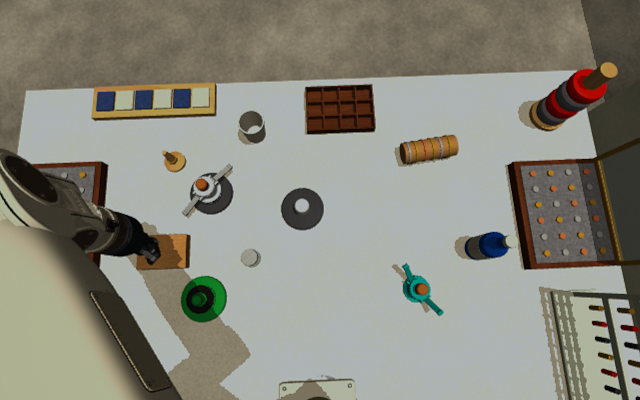

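The hub stands level on the foot with both arms sloping down. The other things are at the same pixels as in the first picture: jar (250,258), cup (252,127), cone (174,160), roll (428,149), bottle (488,245).

```bash
python3 -c "
from workcell import bot
print(bot.job_done())"
```

```text
the job is handed in; nothing more can be done
None
```

The hub is on the grooved stub, pressed home, and both cam arms are down. I handed the job in at about 25 s; no verdict was reported.

**What I did:** I gripped the aluminium hub by its post and lowered it over the dark foot's grooved stub. I pushed it down past the rubber ring until it stopped, with the rim about 42 mm above the table. The push was about 21 N at the wrist, and the hub did not move further. I then swung the left arm down, followed by the right, with about 8 N at each stop.

**Last checks:**
- **Arms:** a second light press on the left arm (6.8 N) stopped at 50 mm fingertip height, close to the right arm's 51 mm. The final pictures show both arms sloping down.
- **Other things:** they stand at the same places in the last top view as in the first.

**What disagreed:**
- The cameras disagreed by 2 to 4 mm on where the hub and foot were, so I corrected the position before lowering. The hub went over the stub with about 2 N of side force.
- The hub tilted slightly while I first pressed the left arm, which was the only arm in its groove then. It came back level afterwards.
- Both arms stopped 2 to 3 mm lower than I had worked out, probably because my estimate of the rim height was a little off.
- Side force reached about 8 N during the firm push.

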